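# Draw the sample tray out from under the shelf with the pull hook

### The arm

A 6-joint arm with a two-finger parallel gripper is mounted at the origin on the work surface. World frame = base frame: x ahead of the robot, y to its left, z up, the work surface at z = 0. Lengths are in mm, angles in rad, forces in N, time in s.
With the tool pointing down it reaches from about 300 to 775 mm from the base axis. Payload 14.6 kg.
Tool frame: the origin (TCP) lies on the centre line of the jaws, within the pads' length; the fingertips stand 22 mm ahead of it and the grasp point (between the pads) lies 3 mm ahead of it (manip.tcp_to_tips is the distance from the TCP to the fingertips, in mm); z points along the fingers, y is the direction in which the jaws open and shut (so a half turn about z gives the same grasp; the last joint's range is limited). The gripper opens to 94 mm and grips with 3 to 60 N. Pads are 16 mm wide; open, the fingers measure 119 mm over their backs; the gripper's body (75 mm by 177 mm) begins 78 mm behind the grasp point.
Start: joints at [1.098, 0.3, 1.521, -0, 1.321, -0.067], TCP at [217.111, 505.324, 227.446] pointing down, gripper open.
Joint ranges: [-3.03, 3.03], [-0.79, 2.21], [0.23, 2.52], [-1.04, 4.18], [0, 3.07], [-2.55, 2.55]. Speed limits (rad/s): [2.22, 2.22, 2.57, 3.14, 3.14, 3.14].

### API

Orientations are given as [roll, pitch, yaw] about the fixed x, y, z axes, in that order (R = Rz(yaw) Ry(pitch) Rx(roll)).
In Python, from cell import manip, vision, workorder gives the robot as it stands.
- The arm moves only by the tool carry_out, never from a script. Its argument "deltas" is a list of rows, each a list of 3 entries, a list of its own where there are three numbers: the shift along the tool's x, y, z in cm, then the turn about the tool's z in degrees, then the opening, from 0 (shut) to 1 (fully open). A call has 1 to 20 rows; each row shifts and turns the commanded pose from where the row before left it, along the tool's axes as they then stand; what a row does not reach is not made up. A row lasts 1/12 s, in which the tool goes at most 41.7 mm and 7.16 degrees, less where a joint would pass 70% of its speed; a pose out of reach is approached as far as the arm can. A call with a gripper value outside its range is refused whole. The fingers move at their own pace and stop on an object; "grip_force" is the grip in N (left out, the last holds). Time passes only in rows, so rows that do not move let the fingers close. It gives the time, the measured TCP pose, the force and the opening at its end, in the units of the state.
- manip.read_state(): the state, without advancing time (a new reading comes with each control period).
- vision.camera(name): name is "scene" or "top" or "wrist"; returns (picture, depth): 400x640x3 uint8, red, green, blue; 400x640 float32, mm along the optical axis (not along the pixel's ray), 0 where there is no reading.
- vision.calibration(name): a dict with "mtx" (3x3 intrinsics, pixels), "eye" and "orientation" of the camera in the world. Camera axes: x right, y down, z forward; pixel columns grow to the right and rows downward; lengths in mm; the calibration is good to about 2 mm. The wrist camera is an equidistant fisheye: a pixel r from the principal point sees the ray r / f radians off the axis. A picture is of the moment at which its call begins: read the wrist's pose just before it. calibration takes no time and is no camera call; for the wrist camera it gives the pose at the moment of the call.
- workorder.sign_off(): hands the job in, once; it reports no verdict.
The state is a dict: "clock": time; "joints": joint angles; "qd": joint speeds; "effort": joint torques, N m; "eef_pos": TCP position; "eef_rot": TCP orientation; "wrist_force": force on the tool from outside, world axes, zero at the start; "moment": the same for the moment, N m; "finger_gap": finger opening in mm.
Only numpy, scipy, OpenCV 4.12 (cv2) and the standard library are available. Lean on these libraries where they do the work, as an engineer would, in place of code of your own. Each camera call takes 0.05 s, during which the arm holds its last target.

### The job

The tray of wine samples has been pushed back under the wire shelf. Take the pull hook from its rest, catch the drop ring on the tray's front with it and draw the tray out until all its bottles are clear of the shelf's front edge; then unhook and lay the hook back on its rest as it was. Keep its bottles standing in it, and leave the other bottles, the glasses and the spittoon where they stand.

Things in the scene. Friction and masses are not known exactly. Their poses are not given: they have to be found in the camera images.
- shelf: chrome wire bench shelf, fixed, one deck on four 25 mm posts, open in front; 400 wide (its y), 220 deep (x), deck underside 149, top 175, posts 200 mm above the table; crate and spools on its rear half, to 230 mm. Origin on the table under the middle of the front edge; +x points in under the shelf, so what stands in front of it has negative x
- hook: loose pull hook, 0.18 kg: russet flat-sided wooden handle 120 long (its x), 26 wide (y), 30 mm high (z); from its +x end a brass ferrule and a straight 6 mm steel shaft, bent square down (-z) at x = 135 mm into a 6 mm round-ended tip. Origin at the middle of the handle on the shaft's axis; balances about 20 mm ahead of it. Starts level on its rest, tip down
- hook_tip (a point): lowest point of the hook's tip: x = 135, y = 0, z = -45 mm in the hook's frame (45 mm below the shaft's axis)
- rest: fixed dark-wood rest: board 110 x 64 x 12 mm with two cross cheeks 12 mm thick at x = +-43 mm, each with a notch 33 mm wide, floor 52 and horns 68 mm above the table. The handle lies along x in both notches, its axis 67 mm above the table, its middle within 5 mm of the rest's, hook end to the rest's +x. Origin at the centre of the underside
- sample1: right-hand (-y) one of three sample bottles in the tray: 44 mm diameter, 105 mm tall, dark wine, clear neck, white cap, 0.11 kg; origin at the centre of its foot, 6 mm above the table. The tray itself is not reported: loose, light wood, 140 deep, 170 wide, 70 mm high, 0.7 kg in all; its front 8 to 36 mm behind the shelf's edge, square to it within 3 degrees, its back hard against a heavy case
- sample2: middle bottle, same kind, on the tray's centre line within 2 mm; its x axis points to the tray's rear within 3 degrees. The bottles stand loosely in roomy cells, each centre anywhere 28 to 60 mm behind the tray's flat upright front face: feel for the face. On it, mid-width, hangs a drop ring: a U of 6 mm steel rod, 60 mm wide inside, hinged 58 mm above the table, 6 mm off the face
- sample3: left-hand (+y) bottle, same kind. The ring's arms are 30 mm long; its lower bar hangs 28 mm above the table, 3 mm clear of the face, or stands off up to 7 degrees (not reported). It swings out and up, past level, with slight friction. The tip goes in over the bar to the face, then down it behind the bar, nudging it out; pulled, the ring swings up to level under the shaft and the tray follows
- bay_bottle1: sample bottle, 44 mm diameter, 105 mm tall, dark wine, clear neck, white cap, 0.11 kg or so; origin at the centre of its foot; stands on the table under the shelf, beside the tray on the +y side; leave alone
- bay_bottle2: sample bottle, 44 mm diameter, 105 mm tall, dark wine, clear neck, white cap, 0.11 kg or so; origin at the centre of its foot; the same on the -y side; leave alone
- glass1: tasting glass with a little red wine, 155 mm tall, foot 64 mm, bowl 66 mm across; on the table by the shelf's front corner, +y side; origin under its foot; leave alone
- glass2: empty tasting glass of the same kind, by the shelf's front corner, -y side; origin under its foot; leave alone
- spittoon: plum-coloured open bucket, 185 mm tall, 160 mm across the rim; origin under its base; stands on the other side from the hook's rest; leave alone
- wine_bottle: dark 75 cl wine bottle, 74 mm diameter, 300 mm tall; origin under its foot; leave alone
Things that resemble listed ones, but are neither listed nor needed, are in the scene too. Of the things that look like the hook, the largest one is meant. What is shaped like the sample1 but blue or yellow is not meant.

How it is judged:
By the outcome, as a careful person would: the job done as asked, in the order asked, and still so for the second after the job is handed in, with the robot touching nothing.
It also fails if it takes over 61 s, if anything falls off the work surface, if the arm or the gripper's body presses on something with over 40 N, if the wrist force passes 120 N, or if a joint passes its speed limit or range.

## Working session

There is one attempt and no reset: what is moved stays moved. The work goes in short steps, Python scripts to look and compute and a tool call to move; the robot and the scene stay as the last step left them, time stands still between calls to the robot, and variables do not carry over. Pictures are saved under pics/ and viewed, and the job is handed in when it is done.

Besides the shell and the picture viewer there is one more tool, called after "Request:" in YAML: its name, and indented under it one key for each argument. carry_out: Moves the arm, as the interface text tells. Its arguments: {"type":"object","properties":{"deltas":{"type":"array","items":{"type":"array"}},"grip_force":{"type":"number"}},"required":["deltas"]}

```bash
ls; mkdir -p pics
cat > h.py <<'E'
import numpy as np, cv2
from scipy.spatial.transform import Rotation as R
from cell import manip, vision, workorder
def cal(n):
    c=vision.calibration(n); return c
def snap(n,f):
    c=vision.calibration(n); p,d=vision.camera(n)
    cv2.imwrite(f'pics/{f}.png',p[:,:,::-1]); np.savez(f'pics/{f}.npz',p=p,d=d,mtx=c['mtx'],eye=c['eye'],ori=np.array(c['orientation']))
    return p,d,c
E
python3 - <<'E'
from h import *
print(manip.read_state())
for n in ['scene','top','wrist']:
    p,d,c=snap(n,n+'0'); print(n,c)
E
```

```text
pics
{'clock': 0.0, 'joints': array([ 1.09840045e+00,  3.00469617e-01,  1.52157702e+00, -2.22059927e-05,
        1.32068768e+00, -6.65730222e-02]), 'qd': array([ 0.00117178,  0.00216083, -0.00070545,  0.00177436,  0.00204082,
       -0.00059118]), 'effort': array([ 2.42808646e-04, -5.31811774e+01, -3.52723396e+01,  7.07935542e-02,
        2.46351818e-02, -1.27419321e-04]), 'eef_pos': array([217.01374887, 505.12210191, 226.88884535]), 'eef_rot': array([-3.14045209e+00, -5.44867068e-05,  2.73577528e+00]), 'wrist_force': array([ 0.60668503, -0.12199377, -0.04845589]), 'moment': array([-0.01686336, -0.00642138, -0.00560884]), 'finger_gap': 93.98108424570867}
scene {'mtx': array([[400.04013331,   0.        , 320.46042532],
       [  0.        , 400.04013331, 199.63707549],
       [  0.        ,   0.        ,   1.        ]]), 'eye': array([ 718.36406841,  202.32265948, 1035.3391389 ]), 'orientation': array([-2.82566745, -0.00520618,  2.71004694])}
top {'mtx': array([[470.58805667,   0.        , 317.43473381],
       [  0.        , 470.58805667, 206.64424464],
       [  0.        ,   0.        ,   1.        ]]), 'eye': array([ 346.72991804,  -87.66431234, 1457.01677361]), 'orientation': array([-2.98115122,  0.02345117, -1.58819655])}
wrist {'mtx': array([[309.70691629,   0.        , 319.41728849],
       [  0.        , 309.70691629, 197.37750281],
       [  0.        ,   0.        ,   1.        ]]), 'eye': array([152.82986475, 534.07658738, 383.92583899]), 'orientation': array([2.89553708e+00, 1.06992252e-03, 1.16491622e+00])}
```

View pics/scene0.png

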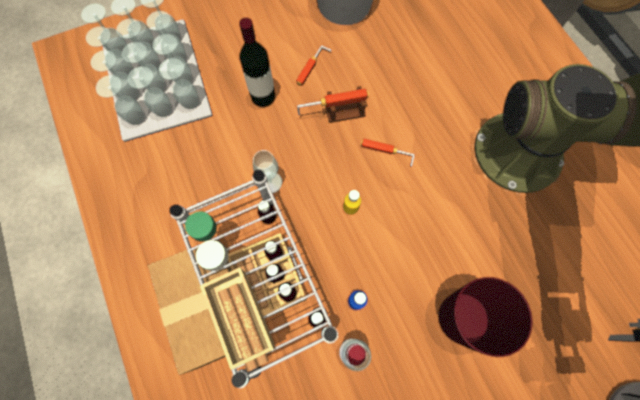

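View pics/top0.png

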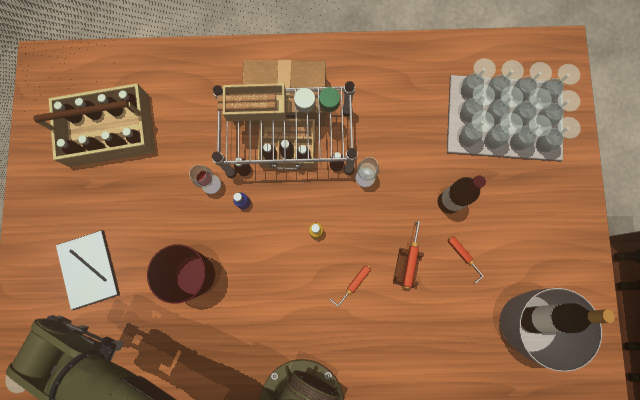

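View pics/wrist0.png

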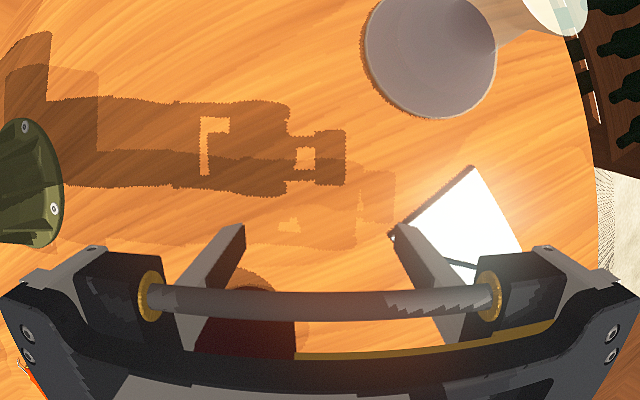

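The scene picture shows the rest with the largest hook at about (342,100), and lookalikes at (313,65) and (388,148). In the top picture the rest is at (410,262), with lookalikes at (353,287) and (466,258). The shelf is at (285,125), the sample caps at about (267,147), (284,144) and (302,150), and the blue and yellow decoy bottles at (241,200) and (316,230). I'll crop in to check.

```bash
cat >> h.py <<'E'
class V:
    def __init__(s,f):
        z=np.load(f'pics/{f}.npz'); s.p=z['p'];s.d=z['d'];s.K=z['mtx'];s.e=z['eye'];s.R=R.from_euler('xyz',z['ori']).as_matrix()
    def ray(s,u,v): return s.R@np.array([(u-s.K[0,2])/s.K[0,0],(v-s.K[1,2])/s.K[1,1],1.])
    def plane(s,u,v,z):
        r=s.ray(u,v); return s.e+r*(z-s.e[2])/r[2]
    def pt(s,u,v): return s.e+s.ray(u,v)*s.d[int(round(v)),int(round(u))]
    def cloud(s):
        vv,uu=np.mgrid[0:s.d.shape[0],0:s.d.shape[1]]
        r=np.stack([(uu-s.K[0,2])/s.K[0,0],(vv-s.K[1,2])/s.K[1,1],np.ones_like(uu)],-1)*s.d[...,None]
        return s.e+r@s.R.T
    def px(s,P):
        q=s.R.T@(np.array(P)-s.e); return s.K[:2,:2]@(q[:2]/q[2])+s.K[:2,2]
E
python3 - <<'E'
from h import *
def crop(f,x0,y0,x1,y1,k,o):
    a=cv2.imread(f'pics/{f}.png')[y0:y1,x0:x1]; cv2.imwrite(f'pics/{o}.png',cv2.resize(a,None,fx=k,fy=k,interpolation=cv2.INTER_CUBIC))
crop('top0',320,210,500,320,4,'c_hook_top')
crop('scene0',270,30,430,170,5,'c_hook_sc')
crop('top0',180,50,390,220,3.8,'c_sh_top')
crop('scene0',150,140,390,390,2.4,'c_sh_sc')
t=V('top0')
for n,u,v in [('yel',316,230),('blue',241,200),('handle',412,260),('cheek',405,255)]: print(n,t.pt(u,v))
E
```

```text
yel [498.04394336 -54.39424798 103.4683204 ]
blue [595.45340141 168.83681562  77.91141099]
handle [ 407.61793282 -330.10367209   82.77278287]
cheek [ 426.28787752 -322.09029784   12.08032473]
```

View pics/c_hook_top.png

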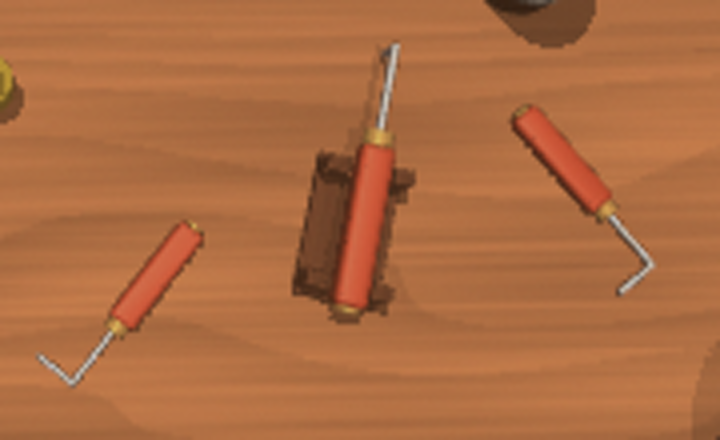

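View pics/c_hook_sc.png

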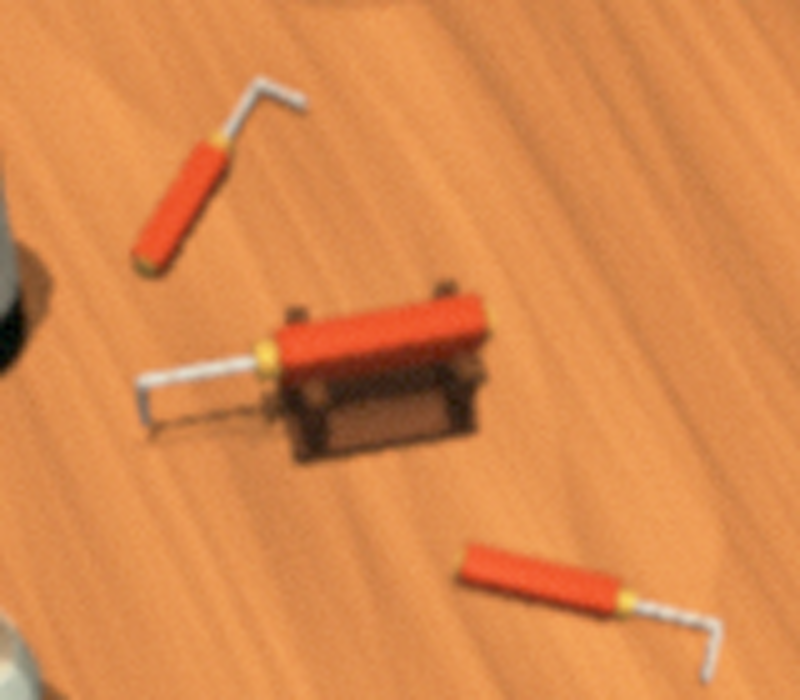

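View pics/c_sh_top.png

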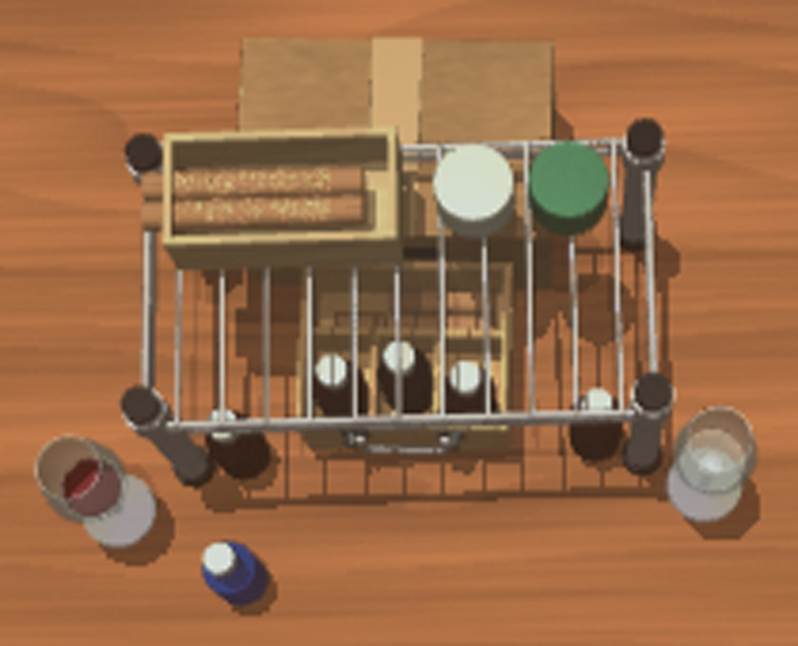

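View pics/c_sh_sc.png

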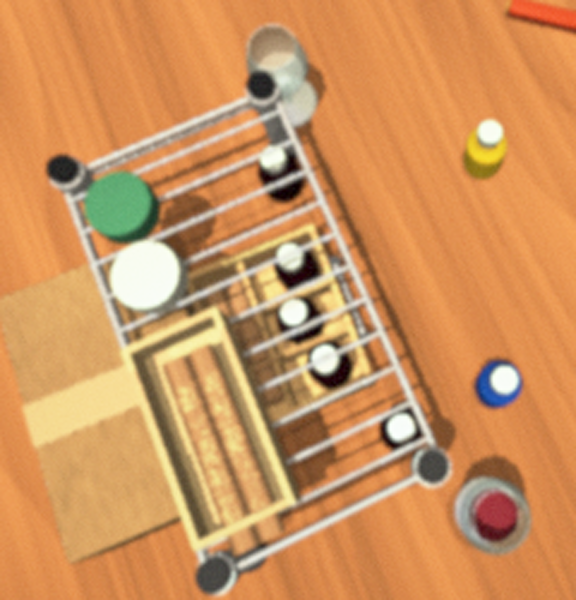

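The crops confirm the choice: the hook in the rest is the largest, tip down, with both lookalikes lying flat. The ring shows just below the shelf's front wire, at crop x 345-462, y 440. Next I'll measure it.

Run:
```python
from h import *
import colorsys
for f in ['top0','scene0']:
    t=V(f); C=t.cloud(); hsv=cv2.cvtColor(t.p,cv2.COLOR_RGB2HSV).astype(int)
    print(f)
    # hook handle
    m=((hsv[...,0]<9)|(hsv[...,0]>175))&(hsv[...,1]>180)&(hsv[...,2]>130)
    n,l,s,c=cv2.connectedComponentsWithStats(m.astype(np.uint8))
    for i in range(1,n):
        if s[i,4]>60:
            k=l==i; P=C[k]; top=P[P[:,2]>P[:,2].max()-6]
            uv=np.argwhere(k)[:,::-1].astype(np.float32); 
            Q=np.array([t.plane(u,v,82)[:2] for u,v in uv],np.float32)
            r=cv2.minAreaRect(Q*1)
            print('red',c[i].round(1),s[i,4],'z',np.percentile(P[:,2],[50,95]).round(1),'rect',np.round(r[0],1),np.round(r[1],1),round(r[2],1))
    # posts tops via depth
    m=(abs(C[...,2]-200)<7)&(C[...,0]>500)&(hsv[...,2]<110)
    n,l,s,c=cv2.connectedComponentsWithStats(m.astype(np.uint8))
    for i in range(1,n):
        if s[i,4]>12:
            print('post',c[i].round(1),s[i,4],t.plane(*c[i],200).round(1), C[l==i].mean(0).round(1))
    m=(hsv[...,1]<50)&(hsv[...,2]>170)&(abs(C[...,2]-108)<14)&(C[...,0]>400)
    n,l,s,c=cv2.connectedComponentsWithStats(m.astype(np.uint8))
    for i in range(1,n):
        if s[i,4]>5: print('cap',c[i].round(1),s[i,4],t.plane(*c[i],111).round(1),C[l==i].mean(0).round(1))
```

```text
top0
red [461.6 250. ] 158 z [18.1 23.4] rect [ 436.  -471.4] [83.9 19.7] 38.3
red [412.  267.9] 167 z [79.8 85.3] rect [ 390.5 -326. ] [ 23.5 115.5] 75.9
post [349.   85.8] 70 [ 894.  -156.8  200. ] [ 894.3 -156.8  199.3]
post [217.4  89.5] 71 [893.  216.2 200. ] [893.5 216.5 198.8]
post [230.3  90.9] 22 [887.9 179.3 200. ] [888.2 179.5 199.4]
post [258.7  89.6] 102 [889.5  98.6 200. ] [889.6  98.7 199.7]
post [268.1 114.6] 87 [814.8  72.1 200. ] [815.1  72.2 199.1]
post [305.1 107.3] 32 [833.5 -32.1 200. ] [833.9 -32.  198.9]
post [328.4 106.8] 33 [833.2 -97.3 200. ] [833.5 -97.3 199.1]
post [234.2 116.8] 30 [810.9 167.4 200. ] [810.4 167.1 201.5]
post [351.5 152.4] 78 [ 700.  -158.1  200. ] [ 700.2 -158.2  199.3]
post [216.4 155.9] 72 [698.9 215.6 200. ] [699.2 215.9 198.7]
post [463.  192.4] 155 [ 581.4 -455.6  200. ] [ 581.5 -455.6  199.6]
cap [122.   93.7] 39 [926.2 529.5 111. ] [925.5 528.8 112.6]
cap [101.1  97.3] 41 [916.6 593.3 111. ] [915.9 592.5 112.5]
cap [ 78.5 101.1] 42 [906.  662.2 111. ] [905.4 661.5 112.4]
cap [ 57.3 104.9] 41 [895.9 726.7 111. ] [895.3 725.9 112.3]
[... 1608 characters left out ...]
.2 -535.8   97.2]
cap [271.7 175.3] 35 [ 671.  -178.1  111. ] [ 671.1 -177.7  112. ]
cap [353.7 194.9] 73 [508.8 -47.2 111. ] [507.  -49.3 103.3]
cap [263.6 206. ] 58 [ 719.2 -112.7  111. ] [ 719.2 -115.1  103.8]
cap [269.2 243.3] 24 [742.  -22.4 111. ] [742.  -22.5 110.3]
cap [271.2 248.5] 43 [742.5  -9.1 111. ] [742.5  -9.5 109.4]
cap [272.1 269.8] 95 [759.6  37.5 111. ] [759.7  37.2 109.2]
cap [283.6 286.4] 36 [750.2  83.1 111. ] [750.2  83.  110.1]
cap [286.3 291.5] 42 [749.2  96.1 111. ] [749.2  95.9 109.5]
cap [359.7 297.9] 98 [604.6 178.1 111. ] [603.7 177.9 103.6]
cap [316.9 317.3] 97 [709.7 175.9 111. ] [709.6 175.7 103.8]
cap [343.6 347.9] 18 [683.5 258.2 111. ] [683.5 258.3 109.8]
```

Run:
```python
from h import *
a=cv2.imread('pics/top0.png')[135:185,245:325]; cv2.imwrite('pics/c1.png',cv2.resize(a,None,fx=10,fy=10,interpolation=cv2.INTER_CUBIC))
a=cv2.imread('pics/top0.png')[215:300,385:430]; cv2.imwrite('pics/c2.png',cv2.resize(a,None,fx=7,fy=7,interpolation=cv2.INTER_CUBIC))
a=cv2.imread('pics/scene0.png')[75:130,285:380]; cv2.imwrite('pics/c3.png',cv2.resize(a,None,fx=8,fy=8,interpolation=cv2.INTER_CUBIC))
a=cv2.imread('pics/scene0.png')[225:310,245:335]; cv2.imwrite('pics/c4.png',cv2.resize(a,None,fx=7,fy=7,interpolation=cv2.INTER_CUBIC))
```

```text
(no output)
```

View pics/c1.png

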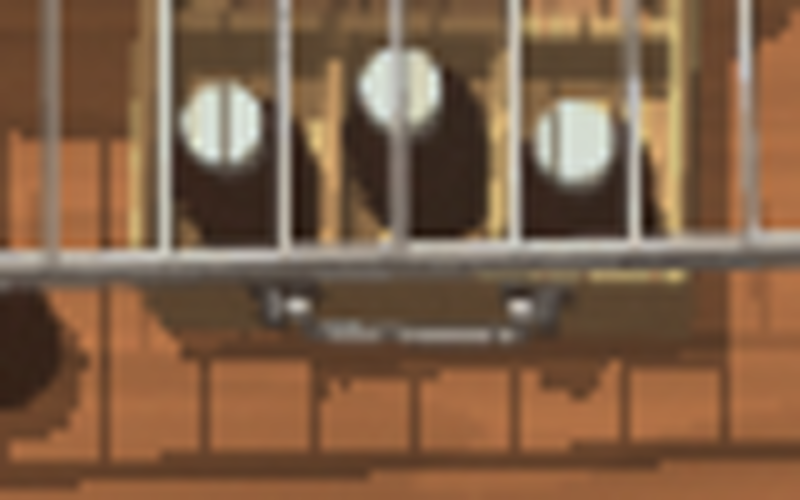

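View pics/c2.png

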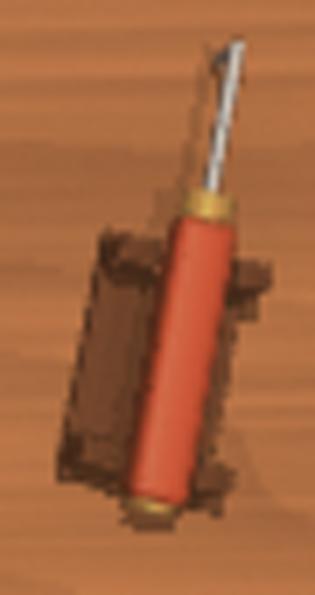

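View pics/c3.png

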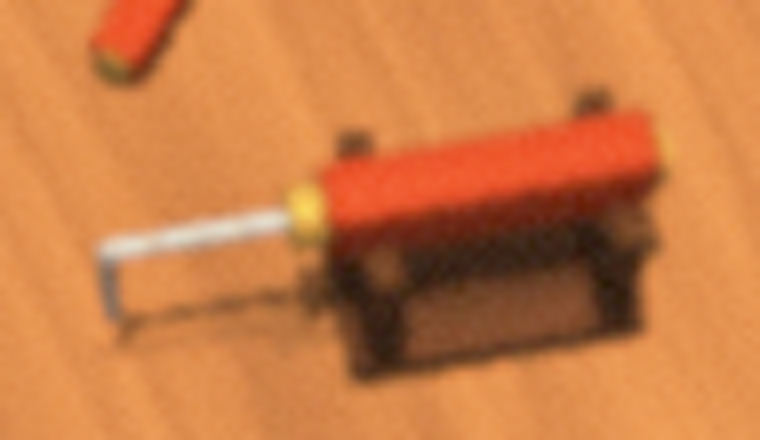

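View pics/c4.png

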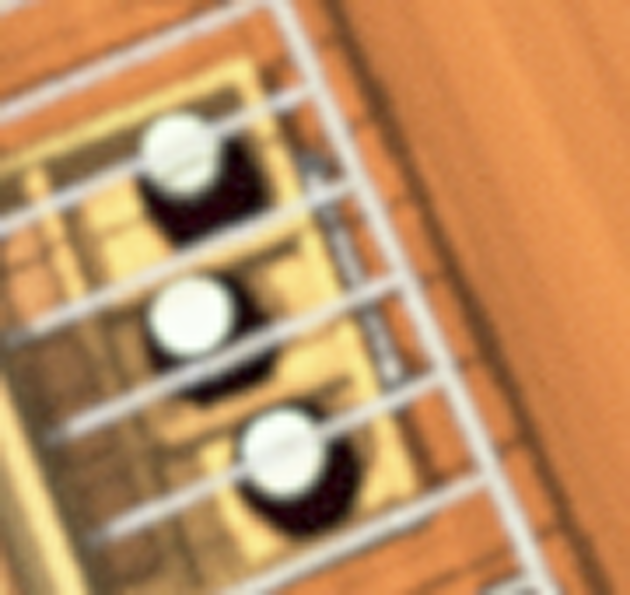

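Run:
```python
from h import *
t=V('top0');s=V('scene0')
P=lambda n,v,u,w,z:print(n,v.plane(u,w,z).round(1))
o=.0
P('ringL',t,274.5,165.2,58);P('ringR',t,296.7,165,58)
P('barL',t,278,167.7,28);P('barR',t,296,168,28)
P('trayFR top(-y)',s,280.7,234.3,70);P('trayFL top',s,304,295,70);P('tray FR t',t,313.1,162.8,70); P('foot R t',t,313.5,168.3,4)
P('ring sc a',s,289.5,248.5,58);P('ring sc b',s,301.5,278.5,58);P('ring bar a',s,289.5,248.5,28)
P('bend s',s,298.5,106.2,67);P('tip s',s,299.75,114.75,25)
P('bend t',t,385+237/7,215+42/7,67);P('ferrule t',t,385+211/7,215+205/7,67);P('rear t',t,385+155/7,215+505/7,67)
P('ferrule s',s,285+307/8,75+212/8,67);P('rear s',s,285+668/8,75+150/8,67)
```

```text
ringL [705.1  70.5  58. ]
ringR [704.1   2.4  58. ]
barL [704.5  62.9  28. ]
barR [702.2   6.6  28. ]
trayFR top(-y) [708.6 -41.3  70. ]
trayFL top [715.9 116.2  70. ]
tray FR t [706.8 -48.2  70. ]
foot R t [705.9 -47.3   4. ]
ring sc a [702.8  -2.2  58. ]
ring sc b [705.5  77.1  58. ]
ring bar a [702.3  -8.5  28. ]
bend s [ 523.1 -354.4   67. ]
tip s [ 522.6 -351.6   25. ]
bend t [ 522.8 -358.8   67. ]
ferrule t [ 454.1 -344.4   67. ]
rear t [ 330.3 -315.    67. ]
ferrule s [ 454.5 -339.4   67. ]
rear s [ 329.6 -309.5   67. ]
```

Two views agree to a few mm:
- **Hook:** origin about (391, -326), yaw about -13°.
- **Tray:** face at x about 710, ring at y about 37.
- **Shelf:** front edge at x about 688.

I'll lift and turn the tool first.

Request:
carry_out:
  deltas:
    - [[0,0,-1],7,1]
    - [[0,0,-1],7,1]
    - [[0,0,-1],7,1]
    - [[0,0,-1],7,1]
    - [[0,0,-1],7,1]
    - [[0,0,0],7,1]
    - [[0,0,0],7,1]
    - [[0,0,0],7,1]
    - [[0,0,0],7,1]
    - [[0,0,0],7,1]
    - [[0,0,0],7,1]
    - [[0,0,0],7,1]
    - [[0,0,0],7,1]
    - [[0,0,0],7,1]
    - [[0,0,0],7,1]
    - [[0,0,0],7,1]
    - [[0,0,0],7,1]
    - [[0,0,0],7,1]
    - [[0,0,0],7,1]
    - [[0,0,0],7,1]

```text
clock: 1.82
eef_pos: [217.1, 505.2, 277.2]
eef_rot: [3.141, 0.0, 0.286]
wrist_force: [0.1, 0.7, 0.8]
finger_gap: 93.9
```

```bash
cat >> h.py <<'E'
def togo(x,y,z,yawdeg):
    s=manip.read_state(); M=R.from_euler('xyz',s['eef_rot']).as_matrix()
    d=np.array([x,y,z])-s['eef_pos']; yaw=np.degrees(s['eef_rot'][2])
    print('t',round(s['clock'],2),'pos',s['eef_pos'].round(1),'rpy',np.degrees(s['eef_rot']).round(2),'F',s['wrist_force'].round(1),'gap',round(s['finger_gap'],1))
    print('tool delta cm',(M.T@d/10).round(2),'turn',round(-((yawdeg-yaw+180)%360-180),2))
E
python3 -c "
from h import *
togo(401,-328,200,-13)"
```

```text
t 1.82 pos [217.1 505.2 277.2] rpy [1.7998e+02 2.0000e-02 1.6400e+01] F [0.1 0.7 0.8] gap 93.9
tool delta cm [-5.89 85.12  7.76] turn 29.4
```

Request:
carry_out:
  deltas:
    - [[0,0,0],7,1]
    - [[0,0,0],7,1]
    - [[0,0,0],7,1]
    - [[0,0,0],7,1]
    - [[0,0,0],1.4,1]
    - [[1.5,3.2,0],0,1]
    - [[1.5,3.2,0],0,1]
    - [[1.5,3.2,0],0,1]
    - [[1.5,3.2,0],0,1]
    - [[1.5,3.2,0],0,1]
    - [[1.5,3.2,0],0,1]
    - [[1.5,3.2,0],0,1]
    - [[1.5,3.2,0],0,1]
    - [[1.5,3.2,0],0,1]
    - [[1.5,3.2,0],0,1]
    - [[1.5,3.2,0],0,1]
    - [[1.5,3.2,0],0,1]
    - [[1.5,3.2,0],0,1]
    - [[1.5,3.2,0],0,1]
    - [[1.5,3.2,0],0,1]

```text
clock: 3.48
eef_pos: [466.0, -43.6, 236.9]
eef_rot: [-3.1, 0.068, -0.091]
wrist_force: [1.1, 0.1, 0.5]
finger_gap: 94.1
```

```bash
python3 -c "
from h import *
togo(401,-328,200,-13)"
```

```text
t 3.48 pos [466.  -43.6 236.9] rpy [-177.64    3.92   -5.19] F [1.1 0.1 0.5] gap 94.1
tool delta cm [-3.64 29.05  2.76] turn 7.81
```

Request:
carry_out:
  deltas:
    - [[0,0,0],0,1]
    - [[0,0,0],0,1]
    - [[0,0,0],0,1]

```text
clock: 3.73
eef_pos: [465.6, -41.5, 236.9]
eef_rot: [-3.1, 0.069, -0.091]
wrist_force: [-0.5, -0.0, 0.1]
finger_gap: 94.0
```

```bash
python3 -c "
from h import *
togo(401,-328,200,-13)"
```

```text
t 3.73 pos [465.6 -41.5 236.9] rpy [-177.63    3.95   -5.2 ] F [-0.5 -0.   0.1] gap 94.0
tool delta cm [-3.57 29.26  2.74] turn 7.8
```

Request:
carry_out:
  deltas:
    - [[-0.3,2,0],0,1]
    - [[-0.3,2,0],1,1]
    - [[0,0,0],0,1]

```text
clock: 3.98
eef_pos: [455.5, -81.8, 235.9]
eef_rot: [-3.102, 0.069, -0.109]
wrist_force: [0.2, 0.3, -0.2]
finger_gap: 94.1
```

```bash
python3 -c "
from h import *
togo(401,-328,200,-13); print(manip.read_state()['joints'].round(3))"
```

```text
t 3.98 pos [455.5 -81.8 235.9] rpy [-177.74    3.96   -6.24] F [ 0.2  0.3 -0.2] gap 94.1
tool delta cm [-2.49 25.19  2.78] turn 6.76
[-0.272  0.138  1.7    0.028  1.378  1.403]
```

Request:
carry_out:
  deltas:
    - [[0,0,0],6.8,1]
    - [[0,3,0.2],0,1]
    - [[0,3,0.2],0,1]
    - [[0,3,0.2],0,1]
    - [[0,3,0.2],0,1]
    - [[0,3,0.2],0,1]
    - [[0,3,0.2],0,1]
    - [[0,3,0.2],0,1]
    - [[0,3,0.2],0,1]
    - [[0,0,0],0,1]
    - [[0,0,0],0,1]

```text
clock: 4.9
eef_pos: [400.7, -313.6, 212.2]
eef_rot: [-3.11, 0.074, -0.228]
wrist_force: [0.1, 0.1, 0.9]
finger_gap: 93.7
```

```bash
python3 -c "
from h import *
togo(401,-328,150,-13); 
snap('wrist','w1')"
```

```text
t 4.9 pos [ 400.7 -313.6  212.2] rpy [-178.17    4.22  -13.04] F [0.1 0.1 0.9] gap 93.7
tool delta cm [0.81 1.59 6.13] turn -0.04
```

View pics/w1.png

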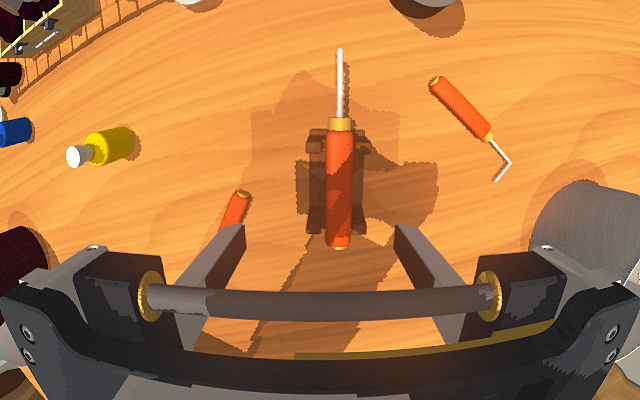

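The wrist view shows the hook in its rest, along column 340 from (339,247) to the bend at (339,50), and aligned with the tool. I'll cast fisheye rays for its position.

```bash
cat >> h.py <<'E'
class W(V):
    def ray(s,u,v):
        a=np.array([u-s.K[0,2],v-s.K[1,2]]); r=np.hypot(*a); th=r/s.K[0,0]
        k=np.array([*(a/r*np.sin(th)),np.cos(th)]) if r>0 else np.array([0,0,1.])
        return s.R@k
E
python3 -c "
from h import *
w=W('w1')
for n,u,v,z in [('rear',338.5,248,79),('ferr L',329.5,131,82),('ferr R',355,131,82),('bend',339.5,50,69),('rearL',328,247,82),('rearR',350,247,82)]: print(n,w.plane(u,v,z).round(1))
togo(401,-328,70,-13)
"
```

```text
rear [ 332.1 -312.4   79. ]
ferr L [ 450.8 -329.4   82. ]
ferr R [ 445.8 -352.1   82. ]
bend [ 522.9 -355.6   69. ]
rearL [ 337.1 -302.4   82. ]
rearR [ 332.2 -324.4   82. ]
t 4.95 pos [ 401.  -313.   212.4] rpy [-178.18    4.2   -12.98] F [ 0.3 -0.5  0. ] gap 94.0
tool delta cm [ 1.38  1.92 14.12] turn 0.02
```

Request:
carry_out:
  deltas:
    - [[0.7,1,2],0,0.7]
    - [[0.7,0.95,2],0,0.7]
    - [[0,0,2.5],0,0.7]
    - [[0,0,2.5],0,0.7]
    - [[0,0,2.5],0,0.7]
    - [[0,0,1.6],0,0.7]
    - [[0,0,1],0,0.7]
    - [[0,0,0],0,0.7]
    - [[0,0,0],0,0.7]

```text
clock: 5.7
eef_pos: [401.3, -328.9, 70.8]
eef_rot: [-3.11, 0.073, -0.226]
wrist_force: [-0.5, 1.0, -0.0]
finger_gap: 65.3
```

```bash
python3 -c "
from h import *
togo(401,-328.5,70,-13.4)
snap('wrist','w2')"
```

```text
t 5.7 pos [ 401.3 -328.9   70.8] rpy [-178.21    4.17  -12.95] F [-0.5  1.  -0. ] gap 65.3
tool delta cm [-0.04 -0.03  0.09] turn 0.45
```

View pics/w2.png

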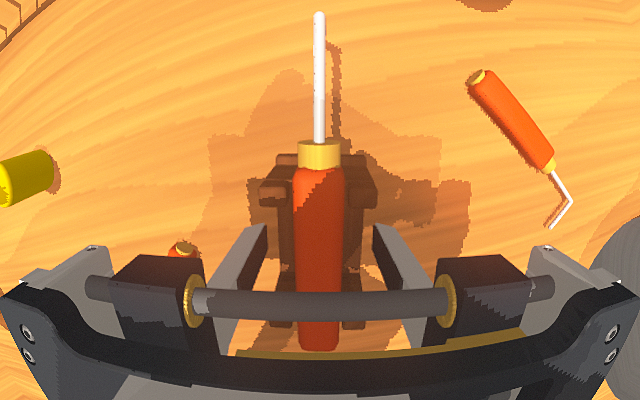

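The hook is centred between the fingers at column 319 and lies straight. Closing.

Request:
carry_out:
  deltas:
    - [[0,0,0.1],0.4,0.5]
    - [[0,0,0],0,0.3]
    - [[0,0,0],0,0.2]
    - [[0,0,0],0,0.2]
    - [[0,0,0],0,0.2]
    - [[0,0,0],0,0.2]
    - [[0,0,0],0,0.2]
  grip_force: 40

```text
clock: 6.33
eef_pos: [400.6, -329.5, 69.3]
eef_rot: [-3.111, 0.073, -0.234]
wrist_force: [0.4, 2.0, 0.7]
finger_gap: 25.7
```

```bash
python3 -c "
from h import *
togo(401,-328.5,70,-13.4)"
```

```text
t 6.33 pos [ 400.6 -329.5   69.3] rpy [-178.22    4.2   -13.42] F [0.4 2.  0.7] gap 25.7
tool delta cm [ 0.01 -0.11 -0.07] turn -0.02
```

Request:
carry_out:
  deltas:
    - [[-0.07,0.03,-1],0,0.2]
    - [[-0.07,0.03,-1],0,0.2]
    - [[-0.14,0.06,-2],0,0.2]
    - [[-0.2,0.1,-3],0,0.2]
    - [[-0.2,0.1,-3],0,0.2]
    - [[-0.1,0.06,-2],0,0.2]
    - [[0,0,0],0,0.2]
    - [[0,0,0],0,0.2]

```text
clock: 7.0
eef_pos: [399.9, -337.3, 190.4]
eef_rot: [-3.112, 0.072, -0.234]
wrist_force: [-0.4, -0.1, -1.9]
finger_gap: 25.6
```

```bash
python3 -c "
from h import *
togo(470,37,190,-1.7)
snap('wrist','w3'); snap('scene','s3')"
```

```text
t 7.0 pos [ 399.9 -337.3  190.4] rpy [-178.29    4.1   -13.43] F [-0.4 -0.1 -1.9] gap 25.6
tool delta cm [ -1.87 -38.01   1.3 ] turn -11.73
```

View pics/w3.png

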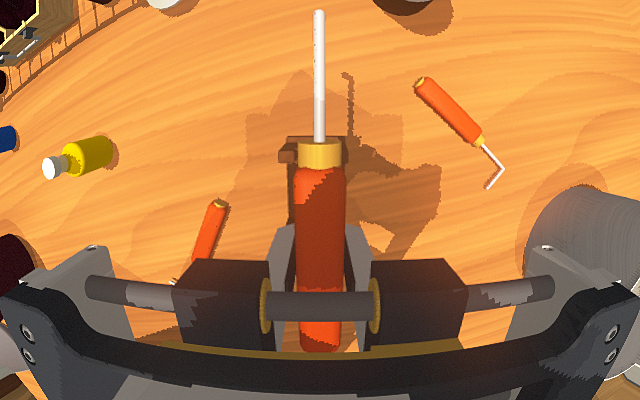

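View pics/s3.png

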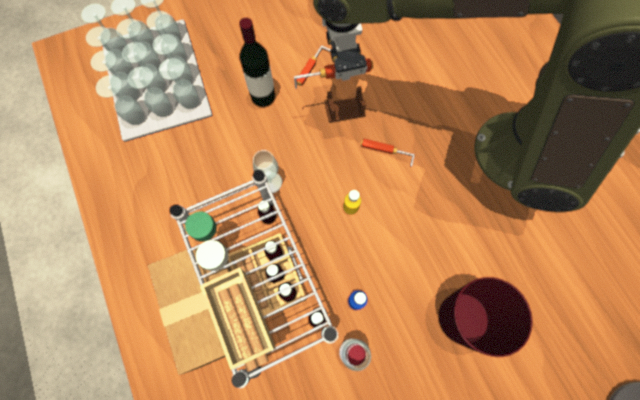

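Request:
carry_out:
  deltas:
    - [[0,0,0],-5.9,0.2]
    - [[0,0,0],-5.9,0.2]
    - [[0.5,-3.1,0],0,0.2]
    - [[0.5,-3.1,0],0,0.2]
    - [[0.5,-3.1,0],0,0.2]
    - [[0.5,-3.1,0],0,0.2]
    - [[0.5,-3.1,0],0,0.2]
    - [[0.5,-3.1,0],0,0.2]
    - [[0.5,-3.1,0],0,0.2]
    - [[0.5,-3.1,0],0,0.2]
    - [[0.5,-3.1,0],0,0.2]
    - [[0.5,-3.1,0],0,0.2]
    - [[0.5,-3.1,0],0,0.2]
    - [[0.5,-3.1,0],0,0.2]
    - [[0,0,0],0,0.2]
    - [[0,0,0],0,0.2]

```text
clock: 8.43
eef_pos: [470.7, 33.8, 201.0]
eef_rot: [-3.096, 0.068, -0.025]
wrist_force: [-0.4, -1.2, -1.9]
finger_gap: 25.7
```

```bash
python3 -c "
from h import *
togo(540,37,88,-1.7)
snap('wrist','w4'); snap('top','t4')"
```

```text
t 8.43 pos [470.7  33.8 201. ] rpy [-177.4     3.89   -1.45] F [-0.4 -1.2 -1.9] gap 25.7
tool delta cm [ 7.67 -0.   10.81] turn 0.25
```

View pics/w4.png

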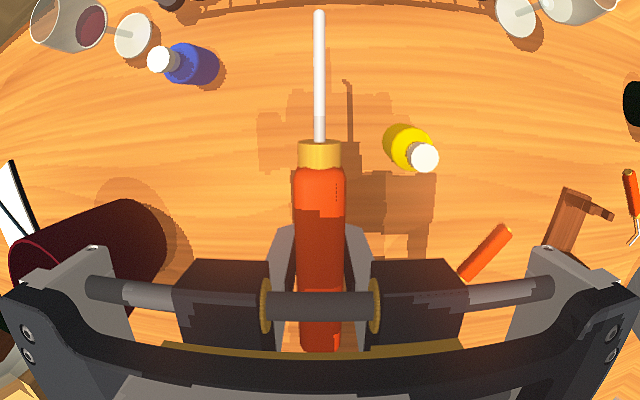

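Request:
carry_out:
  deltas:
    - [[1,-0.06,2.2],0.2,0.2]
    - [[1.5,-0.06,2.2],0,0.2]
    - [[1.7,-0.06,2.2],0,0.2]
    - [[1.7,-0.06,2.2],0,0.2]
    - [[1.8,-0.06,2.2],0,0.2]
    - [[0,0,0],0,0.2]
    - [[0,0,0],0,0.2]
    - [[0,0,0],0,0.2]

```text
clock: 9.2
eef_pos: [540.7, 37.8, 88.2]
eef_rot: [-3.096, 0.066, -0.032]
wrist_force: [-0.8, -0.0, -1.6]
finger_gap: 26.0
```

```bash
python3 -c "
from h import *
togo(575,40.5,86,-1.7)
snap('scene','s5'); snap('top','t5')
for f,b in [('s5',(220,330,200,330)),('t5',(240,340,120,230))]:
    a=cv2.imread(f'pics/{f}.png')[b[2]:b[3],b[0]:b[1]]; cv2.imwrite(f'pics/{f}c.png',cv2.resize(a,None,fx=5,fy=5,interpolation=cv2.INTER_CUBIC))
"
```

```text
t 9.2 pos [540.7  37.8  88.2] rpy [-177.42    3.76   -1.86] F [-0.8 -0.  -1.6] gap 26.0
tool delta cm [ 3.43 -0.39  0.02] turn -0.16
```

View pics/s5c.png

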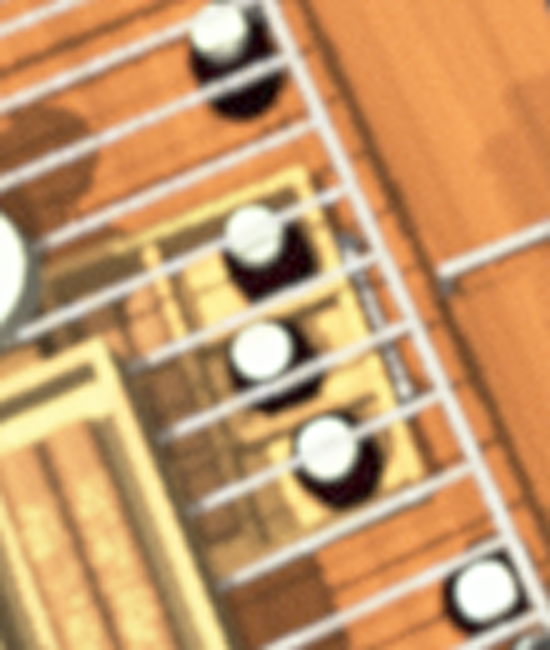

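View pics/t5c.png

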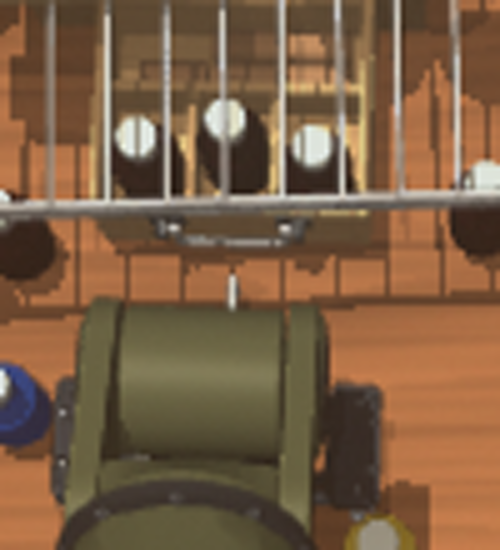

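```bash
python3 -c "
from h import *
s=V('s5');t=V('t5')
print(s.plane(308.4,255,86), s.plane(295.3,263.6,40), s.plane(289,248.6,40), s.plane(301.6,278.6,40))
print(t.plane(286.4,175.2,86), t.plane(285.7,166.5,45))
print(t.plane(274.2,165.3,58), t.plane(297.4,165,58))
"
```

```text
[668.44491613  36.87162625  86.        ] [704.44654425  34.895291    40.        ] [703.73215286  -6.30115388  40.        ] [705.14460488  75.14999807  40.        ]
[666.35795081  31.74280197  86.        ] [703.48078553  37.29036383  45.        ]
[704.79308584  71.39353132  58.        ] [7.04075846e+02 2.55659277e-01 5.80000000e+01]
```

Top view: tip at (286,175), ring middle at (286,166), so they line up. Now I'll go in over the bar.

Request:
carry_out:
  deltas:
    - [[1,-0.03,0.1],0,0.2]
    - [[1.2,-0.05,-0.02],0,0.2]
    - [[1,-0.1,-0.06],0,0.2]
    - [[0,0,0],0,0.2]
    - [[0,0,0],0,0.2]

```text
clock: 9.72
eef_pos: [572.8, 39.2, 86.1]
eef_rot: [-3.096, 0.065, -0.031]
wrist_force: [-0.3, 0.1, -1.4]
finger_gap: 25.5
```

Request:
carry_out:
  deltas:
    - [[0.3,-0.01,-0.02],0,0.2]
    - [[0,0,0],0,0.2]

```text
clock: 9.88
eef_pos: [575.9, 39.3, 85.8]
eef_rot: [-3.096, 0.065, -0.031]
wrist_force: [0.6, 0.4, -1.6]
finger_gap: 25.3
```

Request:
carry_out:
  deltas:
    - [[0.3,-0.01,-0.02],0,0.2]
    - [[0,0,0],0,0.2]

```text
clock: 10.05
eef_pos: [579.1, 39.3, 85.5]
eef_rot: [-3.096, 0.065, -0.031]
wrist_force: [0.6, 0.4, -1.2]
finger_gap: 25.8
```

Request:
carry_out:
  deltas:
    - [[0.2,-0.01,-0.01],0,0.2]
    - [[0,0,0],0,0.2]

```text
clock: 10.22
eef_pos: [581.1, 39.4, 85.3]
eef_rot: [-3.096, 0.066, -0.031]
wrist_force: [-0.4, 0.1, -3.0]
finger_gap: 25.6
```

Request:
carry_out:
  deltas:
    - [[0.2,-0.01,-0.01],0,0.2]
    - [[0,0,0],0,0.2]

```text
clock: 10.38
eef_pos: [582.9, 39.4, 85.2]
eef_rot: [-3.096, 0.067, -0.031]
wrist_force: [-2.0, -0.4, -1.6]
finger_gap: 25.7
```

Request:
carry_out:
  deltas:
    - [[0.15,0,-0.01],0,0.2]
    - [[0,0,0],0,0.2]

```text
clock: 10.55
eef_pos: [583.2, 39.5, 85.1]
eef_rot: [-3.096, 0.07, -0.031]
wrist_force: [-12.8, -0.2, 4.8]
finger_gap: 25.4
```

Request:
carry_out:
  deltas:
    - [[-0.1,0,0],0,0.2]
    - [[0.03,-0.02,0.5],0,0.2]
    - [[0,0,0],0,0.2]

```text
clock: 10.8
eef_pos: [582.9, 39.9, 79.7]
eef_rot: [-3.096, 0.067, -0.031]
wrist_force: [-2.1, 0.3, -1.6]
finger_gap: 25.8
```

Request:
carry_out:
  deltas:
    - [[0.03,-0.02,0.4],0,0.2]
    - [[0.03,-0.02,0.3],0,0.2]
    - [[0,0,0],0,0.2]

```text
clock: 11.05
eef_pos: [582.8, 40.6, 72.5]
eef_rot: [-3.096, 0.068, -0.031]
wrist_force: [-3.7, 1.5, -3.5]
finger_gap: 25.8
```

Request:
carry_out:
  deltas:
    - [[0.03,-0.02,0.4],0,0.2]
    - [[0,0,0],0,0.2]

```text
clock: 11.22
eef_pos: [582.7, 41.0, 68.4]
eef_rot: [-3.096, 0.069, -0.031]
wrist_force: [-3.5, 0.4, -5.0]
finger_gap: 26.1
```

```bash
python3 -c "
from h import *
togo(563,40.5,68,-1.7)
snap('scene','s6'); snap('top','t6')
for f,b in [('s6',(220,330,200,330)),('t6',(240,340,120,230))]:
    a=cv2.imread(f'pics/{f}.png')[b[2]:b[3],b[0]:b[1]]; cv2.imwrite(f'pics/{f}c.png',cv2.resize(a,None,fx=5,fy=5,interpolation=cv2.INTER_CUBIC))
"
```

```text
t 11.22 pos [582.7  41.   68.4] rpy [-177.41    3.92   -1.79] F [-3.5  0.4 -5. ] gap 26.1
tool delta cm [-1.96  0.12  0.17] turn -0.09
```

View pics/s6c.png

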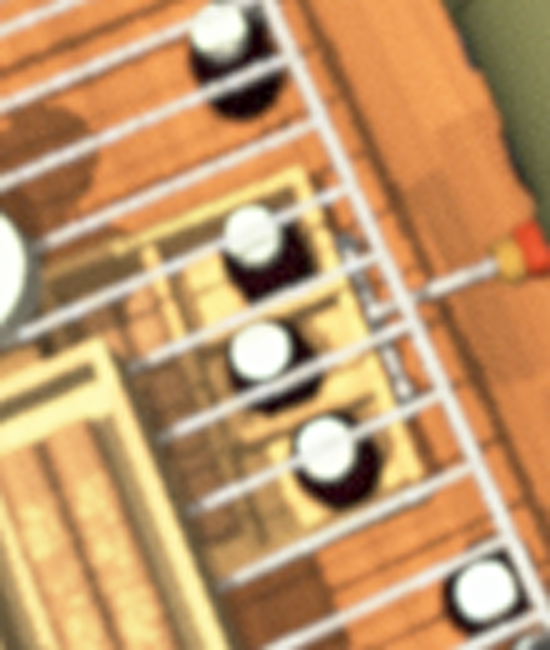

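View pics/t6c.png

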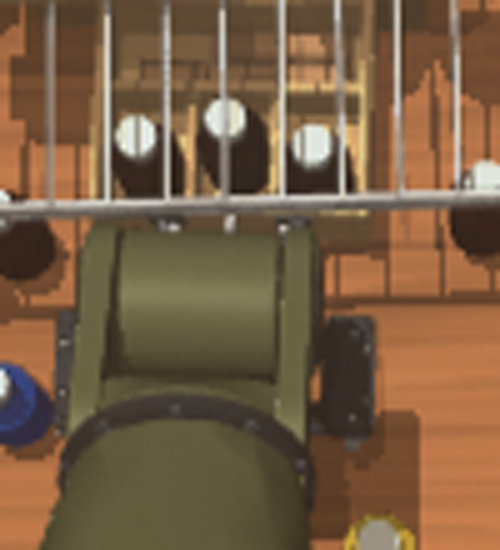

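The shaft crosses the middle of the ring at scene crop (380,310), and no upward force came during the descent. I'll pull gently to take up the ring.

Request:
carry_out:
  deltas:
    - [[-0.5,0.02,0.03],0,0.2]
    - [[-0.5,0.02,0.03],0,0.2]
    - [[-0.5,0.02,0.03],0,0.2]
    - [[-0.5,0.02,0.03],0,0.2]
    - [[-0.4,0.02,0.03],0,0.2]
    - [[0,0,0],0,0.2]

```text
clock: 11.82
eef_pos: [559.0, 40.7, 69.6]
eef_rot: [-3.096, 0.066, -0.031]
wrist_force: [0.4, -0.8, -1.2]
finger_gap: 25.7
```

Request:
carry_out:
  deltas:
    - [[-0.4,0.02,0.03],0,0.2]
    - [[-0.4,0.02,0.03],0,0.2]
    - [[-0.4,0.02,0.03],0,0.2]
    - [[0,0,0],0,0.2]

```text
clock: 12.15
eef_pos: [546.9, 40.6, 69.2]
eef_rot: [-3.096, 0.066, -0.031]
wrist_force: [0.6, -0.3, -2.2]
finger_gap: 25.8
```

```bash
python3 -c "
from h import *
togo(563,40.5,68,-1.7)
snap('scene','s7')
for f,b in [('s7',(220,330,200,330))]:
    a=cv2.imread(f'pics/{f}.png')[b[2]:b[3],b[0]:b[1]]; cv2.imwrite(f'pics/{f}c.png',cv2.resize(a,None,fx=5,fy=5,interpolation=cv2.INTER_CUBIC))
"
```

```text
t 12.15 pos [546.9  40.6  69.2] rpy [-177.41    3.79   -1.8 ] F [ 0.6 -0.3 -2.2] gap 25.8
tool delta cm [ 1.62 -0.04  0.02] turn -0.1
```

View pics/s7c.png

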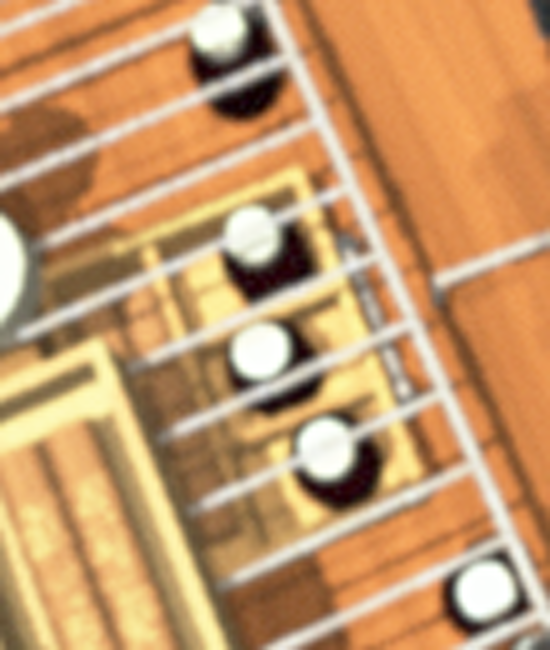

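The pull came out empty: the ring still hangs at scene crop (345-408, 243-393) and the force stayed near zero. I'll check whether the hook shifted in the grip and where the tip really is.

```bash
python3 -c "
from h import *
snap('wrist','w7');snap('top','t7')
a=cv2.imread('pics/w3.png')[0:170,270:370];b=cv2.imread('pics/w7.png')[0:170,270:370]
cv2.imwrite('pics/cmp.png',cv2.resize(np.hstack([a,b]),None,fx=3.5,fy=3.5,interpolation=cv2.INTER_CUBIC))
a=cv2.imread('pics/s7.png')[240:275,290:350];b=cv2.imread('pics/t7.png')[145:200,260:315]
cv2.imwrite('pics/s7d.png',cv2.resize(a,None,fx=13,fy=13,interpolation=cv2.INTER_CUBIC));cv2.imwrite('pics/t7d.png',cv2.resize(b,None,fx=10,fy=10,interpolation=cv2.INTER_CUBIC))
"
```

```text
(no output)
```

View pics/cmp.png

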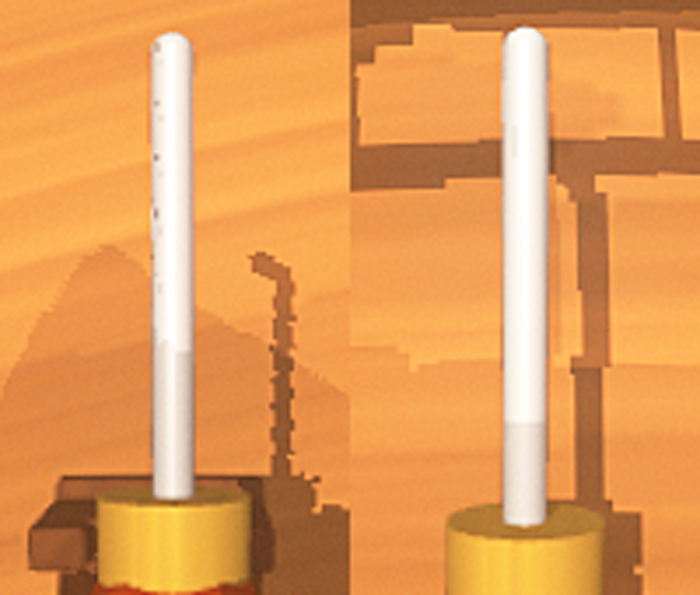

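View pics/s7d.png

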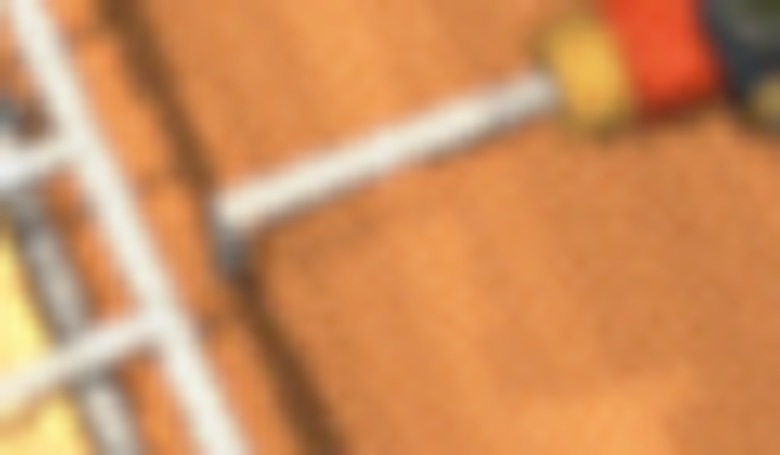

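View pics/t7d.png

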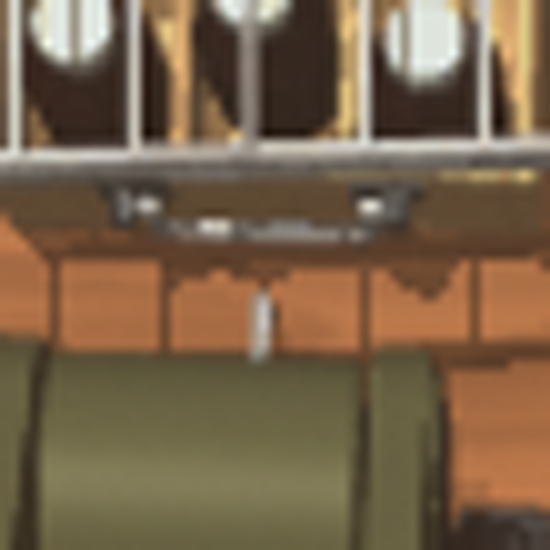

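```bash
python3 -c "
from h import *
for f in ['w1','w2','w3','w4','w7']:
    w=W(f); hsv=cv2.cvtColor(w.p,cv2.COLOR_RGB2HSV)
    out=[]
    for v in [20,30,50,80,100,120,135]:
        u=319.5 if f!='w1' else 341
        th=w.ray(u,v); c=w.R.T@th; dep=np.median(w.d[v-1:v+2,int(u)-1:int(u)+2]); out.append((w.e+th/c[2]*dep).round(1).tolist())
    print(f,out)
"
```

```text
w1 [[568.3, -370.3, -0.1], [556.1, -367.4, 0.6], [522.6, -357.0, 69.1], [494.5, -350.4, 69.2], [475.9, -346.2, 68.9], [458.0, -341.9, 77.6], [444.8, -338.8, 81.2]]
w2 [[519.9, -355.5, 70.2], [515.1, -354.3, 69.2], [505.0, -352.0, 70.0], [490.5, -348.6, 69.2], [480.8, -346.3, 69.5], [471.2, -344.1, 69.5], [464.0, -342.5, 70.0]]
w3 [[517.9, -364.7, 191.4], [512.9, -363.5, 191.5], [503.1, -361.2, 191.3], [488.8, -357.7, 191.3], [479.3, -355.4, 190.9], [469.8, -353.1, 191.0], [462.7, -351.4, 191.4]]
w4 [[592.0, 31.2, 202.3], [586.9, 31.4, 201.9], [576.8, 31.7, 202.2], [562.0, 32.1, 202.1], [552.2, 32.4, 202.1], [542.5, 32.7, 201.8], [535.2, 32.8, 202.1]]
w7 [[665.6, 36.8, 82.0], [660.8, 37.0, 82.0], [651.5, 37.3, 81.8], [638.0, 37.9, 79.5], [628.8, 38.2, 78.7], [619.6, 38.6, 78.1], [612.5, 38.9, 77.4]]
```

Wrist depth gives the shaft directly. It is now pitched up about 5° in the grip, so the tip is at z about 34 instead of 22 and passed over the bar. I'll grip harder and track the pitch at each step.

```bash
cat >> h.py <<'E'
def hook(f):
    st=manip.read_state(); snap('wrist',f); w=W(f)
    P=[]
    for v in range(3,136,3):
        u=319.5; th=w.ray(u,v); c=w.R.T@th; dep=np.median(w.d[v-1:v+2,int(u)-1:int(u)+2]); P.append(w.e+th/c[2]*dep)
    P=np.array(P); ref=P[10:38]; A=np.polyfit(ref[:,0],ref[:,2],1); B=np.polyfit(ref[:,0],ref[:,1],1)
    ok=abs(P[:,2]-np.polyval(A,P[:,0]))<4
    xe=P[ok][:,0].max(); pit=np.arctan(A[0]); 
    za=np.polyval(A,xe)-3
    xb=xe-1.5-3*0; tip=np.array([xb+45*np.sin(pit),np.polyval(B,xe),za-45*np.cos(pit)])
    print('t',round(st['clock'],2),'tcp',st['eef_pos'].round(1),'F',st['wrist_force'].round(1),'pitch',round(np.degrees(pit),2),'yaw',round(np.degrees(np.arctan(B[0])),2),'shaft axis z at bend',za.round(1),'xend',xe.round(1),'tip~',tip.round(1), 'tip z-tcp z',round(tip[2]-st['eef_pos'][2],1))
E
python3 -c "
from h import *
hook('w8')"
```

```text
t 12.3 tcp [547.6  40.6  69.3] F [ 0.2 -0.9 -1.7] pitch 5.78 yaw -2.24 shaft axis z at bend 80.0 xend 671.3 tip~ [674.3  36.6  35.3] tip z-tcp z -34.1
```

Request:
carry_out:
  deltas:
    - [[0,0,-0.9],0,0.2]
    - [[0,0,0],0,0.2]
  grip_force: 60

```text
clock: 12.52
eef_pos: [549.0, 40.1, 79.8]
eef_rot: [-3.096, 0.064, -0.031]
wrist_force: [-1.2, 0.4, -2.0]
finger_gap: 25.6
```

```bash
python3 -c "
from h import *
hook('w9'); togo(581,39.5,79,-1.7)"
```

```text
t 12.52 tcp [549.   40.1  79.8] F [-1.2  0.4 -2. ] pitch 5.76 yaw -2.23 shaft axis z at bend 90.6 xend 672.6 tip~ [675.6  36.1  45.8] tip z-tcp z -34.0
t 12.57 pos [548.8  40.1  79.3] rpy [-177.41    3.67   -1.8 ] F [ 0.6 -0.4 -1.9] gap 25.8
tool delta cm [ 3.22 -0.05 -0.17] turn -0.1
```

Request:
carry_out:
  deltas:
    - [[1,-0.04,0.1],0,0.2]
    - [[1,-0.04,0.1],0,0.2]
    - [[0.8,-0.04,0.15],0,0.2]
    - [[0,0,0],0,0.2]
    - [[0,0,0],0,0.2]

```text
clock: 12.98
eef_pos: [575.7, 40.6, 72.6]
eef_rot: [-3.096, 0.067, -0.031]
wrist_force: [-0.2, 0.2, -1.9]
finger_gap: 25.8
```

Request:
carry_out:
  deltas:
    - [[0.2,0,-0.01],0,0.2]
    - [[0,0,0],0,0.2]

```text
clock: 13.15
eef_pos: [577.8, 40.5, 73.0]
eef_rot: [-3.096, 0.066, -0.031]
wrist_force: [-0.2, 0.2, -1.7]
finger_gap: 25.7
```

Request:
carry_out:
  deltas:
    - [[0.15,0,-0.01],0,0.2]
    - [[0,0,0],0,0.2]

```text
clock: 13.32
eef_pos: [579.5, 40.5, 73.1]
eef_rot: [-3.096, 0.066, -0.031]
wrist_force: [-0.0, 0.4, -2.0]
finger_gap: 25.6
```

Request:
carry_out:
  deltas:
    - [[0.1,0,-0.01],0,0.2]
    - [[0,0,0],0,0.2]

```text
clock: 13.48
eef_pos: [580.5, 40.4, 73.0]
eef_rot: [-3.096, 0.066, -0.031]
wrist_force: [0.1, 0.3, -1.9]
finger_gap: 25.8
```

Request:
carry_out:
  deltas:
    - [[0.1,0,-0.01],0,0.2]
    - [[0,0,0],0,0.2]

```text
clock: 13.65
eef_pos: [581.5, 40.4, 73.0]
eef_rot: [-3.096, 0.066, -0.031]
wrist_force: [-0.2, -0.4, -1.3]
finger_gap: 25.7
```

Request:
carry_out:
  deltas:
    - [[0.05,0,0],0,0.2]
    - [[0,0,0],0,0.2]

```text
clock: 13.82
eef_pos: [581.9, 40.4, 72.9]
eef_rot: [-3.096, 0.066, -0.031]
wrist_force: [0.6, -0.0, -1.6]
finger_gap: 25.4
```

```bash
python3 -c "
from h import *
hook('w10'); togo(581,39.5,79,-1.7)"
```

```text
t 13.82 tcp [581.9  40.4  72.9] F [ 0.6 -0.  -1.6] pitch 5.85 yaw -2.24 shaft axis z at bend 83.7 xend 705.7 tip~ [708.8  36.4  38.9] tip z-tcp z -34.0
t 13.87 pos [581.9  40.4  72.9] rpy [-177.41    3.77   -1.8 ] F [ 1.  -0.2 -1.7] gap 25.7
tool delta cm [-0.13  0.07 -0.6 ] turn -0.1
```

Request:
carry_out:
  deltas:
    - [[0.1,0,-0.01],0,0.2]
    - [[0,0,0],0,0.2]

```text
clock: 14.03
eef_pos: [582.5, 40.4, 72.9]
eef_rot: [-3.096, 0.067, -0.031]
wrist_force: [-3.9, -0.3, 1.3]
finger_gap: 25.7
```

Request:
carry_out:
  deltas:
    - [[0.1,0,-0.01],0,0.2]
    - [[0,0,0],0,0.2]

```text
clock: 14.2
eef_pos: [582.8, 40.4, 72.8]
eef_rot: [-3.096, 0.069, -0.031]
wrist_force: [-12.1, 0.1, 4.3]
finger_gap: 25.3
```

```bash
python3 -c "
from h import *
hook('w11')"
```

```text
t 14.2 tcp [582.8  40.4  72.8] F [-12.1   0.1   4.3] pitch 5.54 yaw -2.22 shaft axis z at bend 83.3 xend 706.4 tip~ [709.2  36.5  38.5] tip z-tcp z -34.3
```

Request:
carry_out:
  deltas:
    - [[-0.07,0,0],0,0.2]
    - [[0.02,-0.02,0.4],0,0.2]
    - [[0,0,0],0,0.2]

```text
clock: 14.5
eef_pos: [582.4, 40.8, 68.4]
eef_rot: [-3.096, 0.068, -0.031]
wrist_force: [-2.3, -0.3, -3.8]
finger_gap: 25.9
```

```bash
python3 -c "
from h import *
hook('w12')"
```

```text
t 14.5 tcp [582.4  40.8  68.4] F [-2.3 -0.3 -3.8] pitch 5.89 yaw -2.24 shaft axis z at bend 80.7 xend 705.5 tip~ [708.6  36.8  35.9] tip z-tcp z -32.5
```

Request:
carry_out:
  deltas:
    - [[0.02,-0.02,0.4],0,0.2]
    - [[0,0,0],0,0.2]

```text
clock: 14.72
eef_pos: [582.4, 41.2, 64.4]
eef_rot: [-3.096, 0.068, -0.031]
wrist_force: [-3.5, -0.2, -3.8]
finger_gap: 25.9
```

```bash
python3 -c "
from h import *
hook('w13')"
```

```text
t 14.72 tcp [582.4  41.2  64.4] F [-3.5 -0.2 -3.8] pitch 7.17 yaw -2.3 shaft axis z at bend 78.4 xend 704.8 tip~ [708.9  37.1  33.8] tip z-tcp z -30.6
```

Request:
carry_out:
  deltas:
    - [[0.02,-0.02,0.4],0,0.2]
    - [[0,0,0],0,0.2]

```text
clock: 14.93
eef_pos: [582.3, 41.6, 60.4]
eef_rot: [-3.096, 0.068, -0.031]
wrist_force: [-4.1, 0.3, -4.4]
finger_gap: 25.7
```

```bash
python3 -c "
from h import *
hook('w14')"
```

```text
t 14.93 tcp [582.3  41.6  60.4] F [-4.1  0.3 -4.4] pitch 7.4 yaw -2.31 shaft axis z at bend 75.7 xend 704.4 tip~ [708.7  37.5  31.1] tip z-tcp z -29.4
```

The hook pitches because tip friction on the face drags it while descending. I can reverse that: press and move up to level the hook, then descend just clear of the face.

Request:
carry_out:
  deltas:
    - [[0.1,0,0],0,0.2]
    - [[-0.03,0.02,-0.4],0,0.2]
    - [[-0.03,0.02,-0.4],0,0.2]
    - [[-0.03,0.02,-0.4],0,0.2]
    - [[0,0,0],0,0.2]

```text
clock: 15.4
eef_pos: [582.6, 40.4, 72.8]
eef_rot: [-3.096, 0.07, -0.031]
wrist_force: [-13.9, 0.2, 0.4]
finger_gap: 25.4
```

```bash
python3 -c "
from h import *
hook('w15')"
```

```text
t 15.4 tcp [582.6  40.4  72.8] F [-13.9   0.2   0.4] pitch 7.94 yaw -2.33 shaft axis z at bend 88.6 xend 704.6 tip~ [709.3  36.3  44. ] tip z-tcp z -28.8
```

```bash
python3 -c "
from h import *
s=manip.read_state(); print(s['moment'].round(3), s['wrist_force'].round(2), s['eef_pos'])
for z in (0,-29,-20,-10,10): print(z,(np.cross([.1265,-.004,z/1000],[-13.9,.2,2.1])+np.cross([.03,0,0],[0,0,-1.77])).round(3))
snap('scene','s15');snap('top','t15')
a=cv2.imread('pics/s15.png')[225:285,265:345]; cv2.imwrite('pics/s15c.png',cv2.resize(a,None,fx=9,fy=9,interpolation=cv2.INTER_CUBIC))
"
```

```text
[0.05  2.596 0.096] [-15.68   0.24   2.7 ] [582.57313465  40.40286495  72.78332994]
0 [-0.008 -0.213 -0.03 ]
-29 [-0.003  0.191 -0.03 ]
-20 [-0.004  0.065 -0.03 ]
-10 [-0.006 -0.074 -0.03 ]
10 [-0.01  -0.352 -0.03 ]
```

View pics/s15c.png

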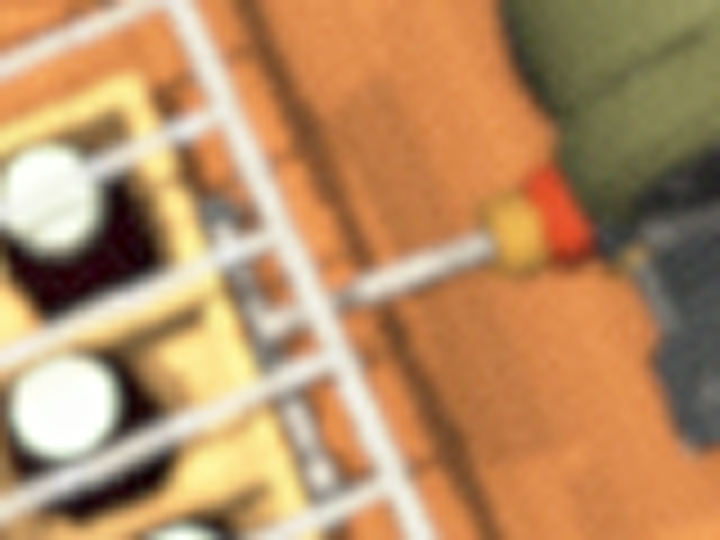

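Request:
carry_out:
  deltas:
    - [[-0.15,0,0],0,0.2]
    - [[0,0,0],0,0.2]

```text
clock: 15.72
eef_pos: [582.2, 40.4, 73.2]
eef_rot: [-3.096, 0.066, -0.031]
wrist_force: [-6.1, -0.0, -0.4]
finger_gap: 26.1
```

Request:
carry_out:
  deltas:
    - [[-0.06,0,0],0,0.2]
    - [[0,0,0],0,0.2]

```text
clock: 15.88
eef_pos: [582.0, 40.4, 73.3]
eef_rot: [-3.096, 0.065, -0.031]
wrist_force: [-1.5, -0.4, -1.4]
finger_gap: 25.9
```

```bash
python3 -c "
from h import *
hook('w16')"
```

```text
t 15.88 tcp [582.   40.4  73.3] F [-1.5 -0.4 -1.4] pitch 8.33 yaw -2.35 shaft axis z at bend 89.7 xend 703.9 tip~ [708.9  36.2  45.1] tip z-tcp z -28.2
```

Request:
carry_out:
  deltas:
    - [[-0.06,0,0],0,0.2]
    - [[0.03,-0.02,0.4],0,0.2]
    - [[0.02,-0.02,0.4],0,0.2]
    - [[0,0,0],0,0.2]

```text
clock: 16.27
eef_pos: [581.0, 41.2, 64.3]
eef_rot: [-3.096, 0.066, -0.031]
wrist_force: [0.3, 0.2, -2.2]
finger_gap: 25.4
```

```bash
python3 -c "
from h import *
hook('w17')"
```

```text
t 16.27 tcp [581.   41.2  64.3] F [ 0.3  0.2 -2.2] pitch 7.81 yaw -2.33 shaft axis z at bend 80.3 xend 702.9 tip~ [707.5  37.1  35.8] tip z-tcp z -28.5
```

Request:
carry_out:
  deltas:
    - [[0.02,-0.02,0.4],0,0.2]
    - [[0,0,0],0,0.2]

```text
clock: 16.48
eef_pos: [581.0, 41.6, 60.5]
eef_rot: [-3.096, 0.066, -0.031]
wrist_force: [-0.7, 0.2, -2.3]
finger_gap: 25.5
```

```bash
python3 -c "
from h import *
hook('w18')"
```

```text
t 16.48 tcp [581.   41.6  60.5] F [-0.7  0.2 -2.3] pitch 8.52 yaw -2.36 shaft axis z at bend 76.9 xend 703.0 tip~ [708.1  37.4  32.4] tip z-tcp z -28.2
```

Clear of the face there is no lost motion. Continuing down.

Request:
carry_out:
  deltas:
    - [[0.02,-0.02,0.3],0,0.2]
    - [[0,0,0],0,0.2]

```text
clock: 16.7
eef_pos: [581.0, 41.9, 57.8]
eef_rot: [-3.096, 0.066, -0.031]
wrist_force: [-0.2, -0.1, -1.0]
finger_gap: 25.6
```

```bash
python3 -c "
from h import *
hook('w19')"
```

```text
t 16.7 tcp [581.   41.9  57.8] F [-0.2 -0.1 -1. ] pitch 8.3 yaw -2.35 shaft axis z at bend 74.1 xend 702.9 tip~ [707.9  37.8  29.5] tip z-tcp z -28.2
```

Request:
carry_out:
  deltas:
    - [[0.02,-0.02,0.3],0,0.2]
    - [[0,0,0],0,0.2]

```text
clock: 16.92
eef_pos: [581.0, 42.2, 54.8]
eef_rot: [-3.096, 0.066, -0.031]
wrist_force: [0.3, -0.1, -2.6]
finger_gap: 25.3
```

```bash
python3 -c "
from h import *
hook('w20')"
```

```text
t 16.92 tcp [581.   42.2  54.8] F [ 0.3 -0.1 -2.6] pitch 7.62 yaw -2.32 shaft axis z at bend 70.6 xend 703.0 tip~ [707.5  38.1  26. ] tip z-tcp z -28.7
```

Request:
carry_out:
  deltas:
    - [[0.02,-0.02,0.3],0,0.2]
    - [[0.02,-0.02,0.3],0,0.2]
    - [[0,0,0],0,0.2]

```text
clock: 17.22
eef_pos: [580.9, 42.9, 48.5]
eef_rot: [-3.096, 0.067, -0.031]
wrist_force: [-1.3, -0.1, -1.7]
finger_gap: 25.6
```

```bash
python3 -c "
from h import *
hook('w21')"
```

```text
t 17.22 tcp [580.9  42.9  48.5] F [-1.3 -0.1 -1.7] pitch 7.72 yaw -2.32 shaft axis z at bend 64.3 xend 702.8 tip~ [707.3  38.8  19.7] tip z-tcp z -28.8
```

Request:
carry_out:
  deltas:
    - [[-0.3,0.01,0.02],0,0.2]
    - [[-0.3,0.01,0.02],0,0.2]
    - [[-0.3,0.01,0.02],0,0.2]
    - [[-0.3,0.01,0.02],0,0.2]
    - [[0,0,0],0,0.2]

```text
clock: 17.68
eef_pos: [568.6, 42.9, 49.3]
eef_rot: [-3.096, 0.066, -0.031]
wrist_force: [-1.0, -0.3, -2.1]
finger_gap: 25.2
```

```bash
python3 -c "
from h import *
hook('w22');snap('scene','s22');snap('top','t22')
a=cv2.imread('pics/s22.png')[225:285,265:345]; cv2.imwrite('pics/s22c.png',cv2.resize(a,None,fx=9,fy=9,interpolation=cv2.INTER_CUBIC))
"
```

```text
t 17.68 tcp [568.6  42.9  49.3] F [-1.  -0.3 -2.1] pitch 7.81 yaw -2.33 shaft axis z at bend 65.4 xend 690.5 tip~ [695.1  38.8  20.8] tip z-tcp z -28.5
```

View pics/s22c.png

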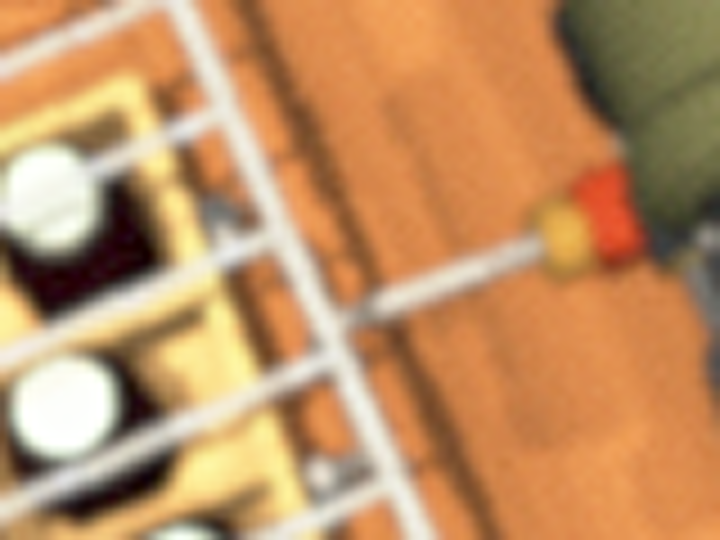

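Caught: the bar has swung out with the hook, under the deck's front wire. Pulling on.

Request:
carry_out:
  deltas:
    - [[-0.4,0.01,0.03],0,0.2]
    - [[-0.4,0.01,0.03],0,0.2]
    - [[-0.4,0.01,0.03],0,0.2]
    - [[-0.4,0.01,0.03],0,0.2]
    - [[-0.4,0.01,0.03],0,0.2]
    - [[-0.4,0.01,0.03],0,0.2]

```text
clock: 18.33
eef_pos: [545.3, 43.2, 49.5]
eef_rot: [-3.096, 0.064, -0.031]
wrist_force: [5.7, 0.6, 1.1]
finger_gap: 25.7
```

```bash
python3 -c "
from h import *
hook('w23');snap('scene','s23')
a=cv2.imread('pics/s23.png')[225:305,245:345]; cv2.imwrite('pics/s23c.png',cv2.resize(a,None,fx=7,fy=7,interpolation=cv2.INTER_CUBIC))
"
```

```text
t 18.33 tcp [545.3  43.2  49.5] F [5.7 0.6 1.1] pitch 8.25 yaw -2.34 shaft axis z at bend 66.2 xend 667.0 tip~ [671.9  39.1  21.6] tip z-tcp z -27.8
```

View pics/s23c.png

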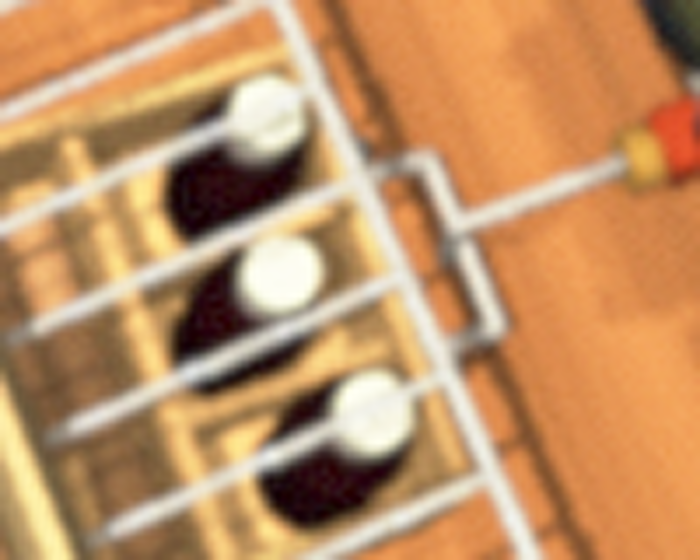

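The ring is up level and the tray is moving, but the bottles look as if they lean. I'll pause and look.

Request:
carry_out:
  deltas:
    - [[0,0,0],0,0.2]
    - [[0,0,0],0,0.2]
    - [[0,0,0],0,0.2]

```text
clock: 18.68
eef_pos: [545.3, 43.2, 49.0]
eef_rot: [-3.096, 0.066, -0.031]
wrist_force: [3.8, 1.4, 1.1]
finger_gap: 25.8
```

```bash
python3 -c "
from h import *
hook('w24');snap('scene','s24');snap('top','t24')
a=cv2.imread('pics/s24.png')[225:305,245:345]; cv2.imwrite('pics/s24c.png',cv2.resize(a,None,fx=7,fy=7,interpolation=cv2.INTER_CUBIC))
a=cv2.imread('pics/t24.png')[130:190,240:340]; cv2.imwrite('pics/t24c.png',cv2.resize(a,None,fx=7,fy=7,interpolation=cv2.INTER_CUBIC))
"
```

```text
t 18.68 tcp [545.3  43.2  49. ] F [3.8 1.4 1.1] pitch 8.35 yaw -2.35 shaft axis z at bend 65.6 xend 667.0 tip~ [672.   39.   21.1] tip z-tcp z -27.9
```

View pics/s24c.png

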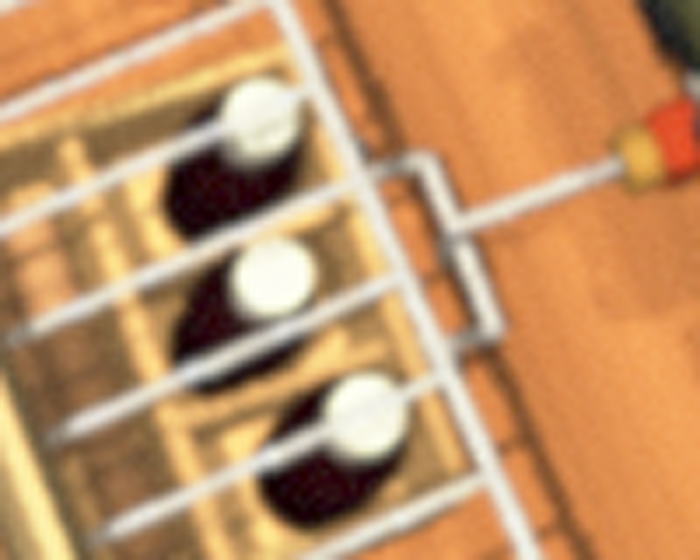

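View pics/t24c.png

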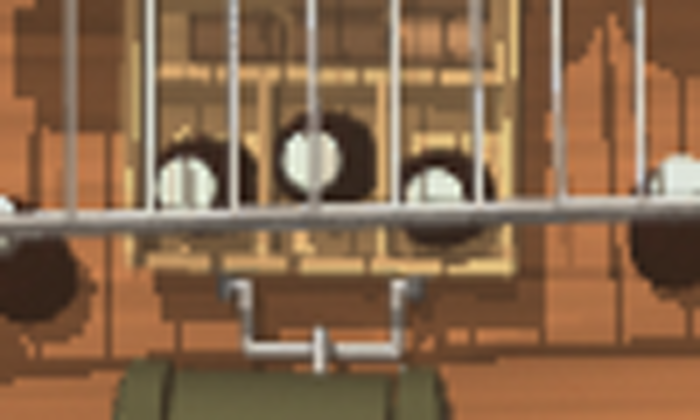

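The bottles lean because the tray is tipping. Friction holds the ring's bar low on the tilted tip, about 26° below level (force 4 back, 3 down). Raising the hook under tension should carry the bar up to level and make the pull horizontal.

Request:
carry_out:
  deltas:
    - [[-0.1,0.01,-0.3],0,0.2]
    - [[-0.1,0.01,-0.3],0,0.2]
    - [[-0.1,0.01,-0.3],0,0.2]
    - [[-0.1,0.01,-0.3],0,0.2]
    - [[0,0,0],0,0.2]
    - [[0,0,0],0,0.2]

```text
clock: 19.33
eef_pos: [542.0, 42.1, 61.5]
eef_rot: [-3.097, 0.065, -0.032]
wrist_force: [5.0, -0.3, -0.3]
finger_gap: 25.5
```

```bash
python3 -c "
from h import *
hook('w25');snap('scene','s25');snap('top','t25')
a=cv2.imread('pics/s25.png')[225:305,245:345]; cv2.imwrite('pics/s25c.png',cv2.resize(a,None,fx=7,fy=7,interpolation=cv2.INTER_CUBIC))
a=cv2.imread('pics/t25.png')[130:190,240:340]; cv2.imwrite('pics/t25c.png',cv2.resize(a,None,fx=7,fy=7,interpolation=cv2.INTER_CUBIC))
"
```

```text
t 19.33 tcp [542.   42.1  61.5] F [ 5.  -0.3 -0.3] pitch 8.63 yaw -2.38 shaft axis z at bend 78.3 xend 663.8 tip~ [669.   37.9  33.8] tip z-tcp z -27.7
```

View pics/s25c.png

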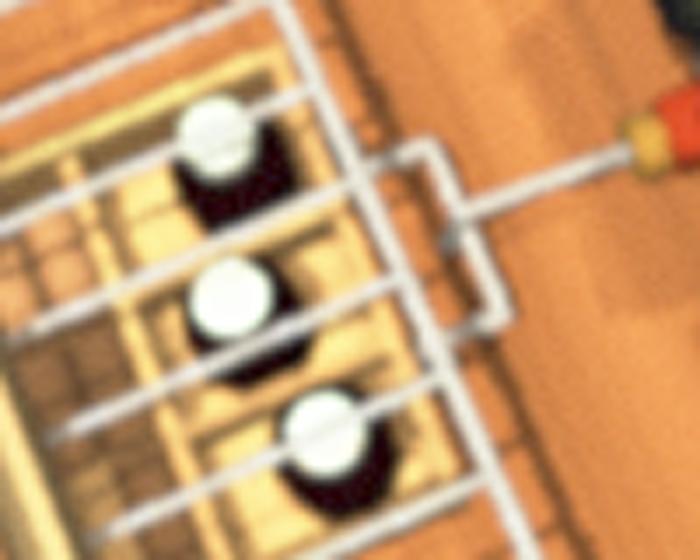

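View pics/t25c.png

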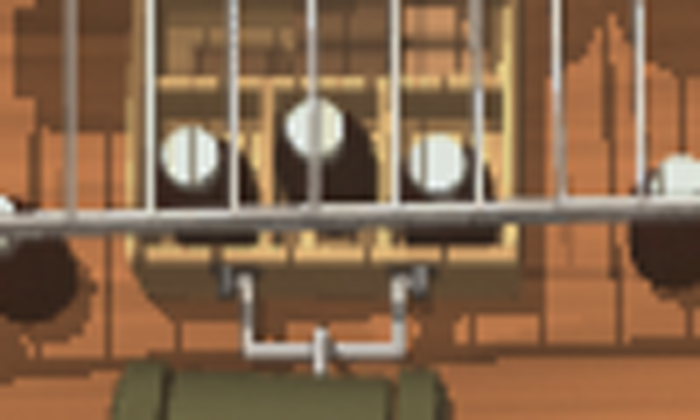

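Flat again and the bottles stand upright. The ring is almost level at top crop (250-405, 350). Now the steady pull.

Request:
carry_out:
  deltas:
    - [[-0.2,0,-0.1],0,0.2]
    - [[-0.3,0,-0.08],0,0.2]
    - [[-0.4,0.01,0.03],0,0.2]
    - [[-0.5,0.01,0.03],0,0.2]
    - [[-0.5,0.01,0.03],0,0.2]
    - [[-0.5,0.01,0.03],0,0.2]
    - [[-0.4,0.01,0.03],0,0.2]
    - [[-0.2,0,0.01],0,0.2]

```text
clock: 20.15
eef_pos: [511.5, 42.6, 63.4]
eef_rot: [-3.097, 0.066, -0.032]
wrist_force: [5.8, 0.2, -1.5]
finger_gap: 25.9
```

```bash
python3 -c "
from h import *
hook('w26');snap('scene','s26')
a=cv2.imread('pics/s26.png')[215:305,245:355]; cv2.imwrite('pics/s26c.png',cv2.resize(a,None,fx=7,fy=6.6,interpolation=cv2.INTER_CUBIC))
"
```

```text
t 20.15 tcp [511.5  42.6  63.4] F [ 5.8  0.2 -1.5] pitch 8.18 yaw -2.36 shaft axis z at bend 79.7 xend 633.5 tip~ [638.4  38.4  35.2] tip z-tcp z -28.2
```

View pics/s26c.png

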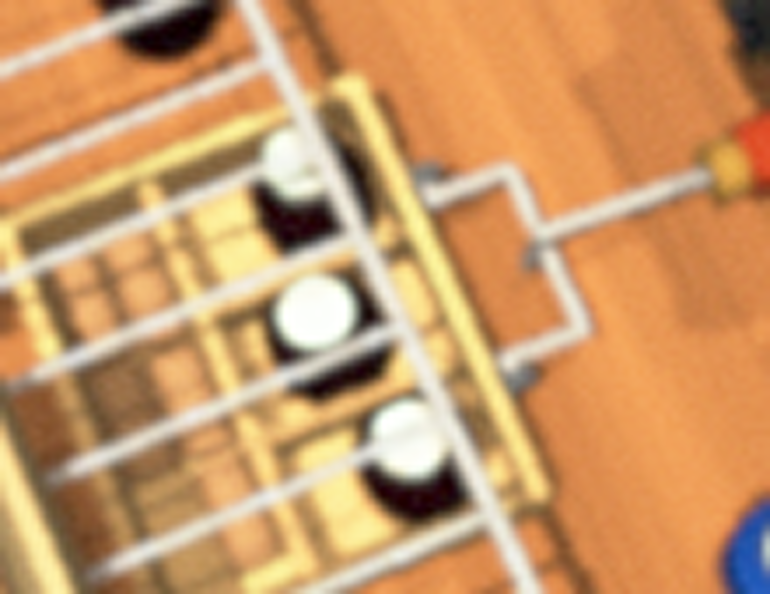

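Tray sliding flat with the bottles upright. Another 85 mm to go.

Request:
carry_out:
  deltas:
    - [[-0.3,0,0.02],0,0.2]
    - [[-0.5,0.01,0.03],0,0.2]
    - [[-0.5,0.01,0.03],0,0.2]
    - [[-0.5,0.01,0.03],0,0.2]
    - [[-0.5,0.01,0.03],0,0.2]
    - [[-0.5,0.01,0.03],0,0.2]
    - [[-0.5,0.01,0.03],0,0.2]
    - [[-0.5,0.01,0.03],0,0.2]
    - [[-0.5,0.01,0.03],0,0.2]
    - [[-0.4,0.01,0.03],0,0.2]
    - [[-0.2,0,0.01],0,0.2]

```text
clock: 21.17
eef_pos: [462.4, 43.5, 63.5]
eef_rot: [-3.096, 0.066, -0.031]
wrist_force: [4.9, 0.1, -0.8]
finger_gap: 25.5
```

```bash
python3 -c "
from h import *
hook('w27');snap('scene','s27')
a=cv2.imread('pics/s27.png')[195:315,245:395]; cv2.imwrite('pics/s27c.png',cv2.resize(a,None,fx=5,fy=5,interpolation=cv2.INTER_CUBIC))
"
```

```text
t 21.17 tcp [462.4  43.5  63.5] F [ 4.9  0.1 -0.8] pitch 8.09 yaw -2.34 shaft axis z at bend 79.8 xend 584.4 tip~ [589.2  39.4  35.3] tip z-tcp z -28.2
```

View pics/s27c.png

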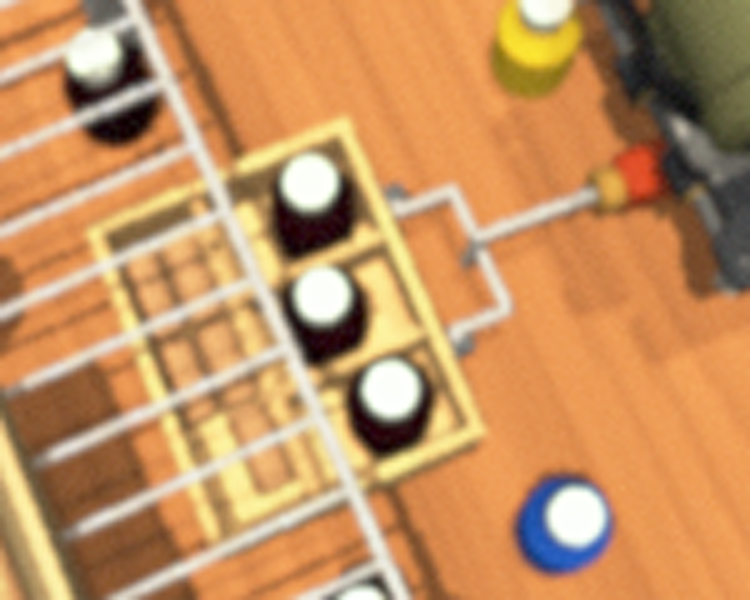

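Request:
carry_out:
  deltas:
    - [[-0.3,0,0.02],0,0.2]
    - [[-0.5,0.01,0.03],0,0.2]
    - [[-0.5,0.01,0.03],0,0.2]
    - [[-0.5,0.01,0.03],0,0.2]
    - [[-0.5,0.01,0.03],0,0.2]
    - [[-0.5,0.01,0.03],0,0.2]
    - [[-0.4,0.01,0.03],0,0.2]
    - [[-0.3,0.01,0.03],0,0.2]
    - [[-0.2,0,0.01],0,0.2]
    - [[0,0,0],0,0.2]

```text
clock: 22.1
eef_pos: [425.5, 44.1, 63.5]
eef_rot: [-3.096, 0.066, -0.031]
wrist_force: [3.3, 0.2, -1.0]
finger_gap: 25.5
```

```bash
cat >> h.py <<'E'
def caps(f):
    t=V(f); C=t.cloud(); hsv=cv2.cvtColor(t.p,cv2.COLOR_RGB2HSV).astype(int)
    m=(hsv[...,1]<50)&(hsv[...,2]>150)&(abs(C[...,2]-107)<12)&(C[...,0]>400)&(abs(C[...,1])<280)
    n,l,s,c=cv2.connectedComponentsWithStats(m.astype(np.uint8))
    for i in range(1,n):
        if s[i,4]>8: print(f,'cap',c[i].round(1),s[i,4],C[l==i].mean(0).round(1))
E
python3 -c "
from h import *
hook('w28');snap('scene','s28');snap('top','t28'); caps('s28');caps('t28')
a=cv2.imread('pics/s28.png')[195:315,245:395]; cv2.imwrite('pics/s28c.png',cv2.resize(a,None,fx=5,fy=5,interpolation=cv2.INTER_CUBIC))
"
```

```text
t 22.1 tcp [425.5  44.1  63.5] F [ 3.3  0.2 -1. ] pitch 8.09 yaw -2.34 shaft axis z at bend 79.8 xend 547.2 tip~ [552.1  40.   35.2] tip z-tcp z -28.3
s28 cap [271.8 175.5] 37 [ 670.9 -177.8  110.4]
s28 cap [353.7 194.9] 76 [507.  -49.4 103.4]
s28 cap [263.7 206.3] 65 [ 719.3 -114.4  103.3]
s28 cap [320.6 225. ] 91 [613.6 -12.6 109.1]
s28 cap [323.4 247.2] 92 [630.2  38.8 109.3]
s28 cap [337.4 265.9] 94 [619.2  92.  109.4]
s28 cap [359.8 297.9] 96 [603.6 177.9 103.5]
s28 cap [316.9 317.5] 100 [709.6 176.1 103.7]
s28 cap [345.1 347. ] 31 [679.7 257.7 111.9]
t28 cap [336.9 154.9] 35 [ 720.5 -120.2  102.8]
t28 cap [284.2 186.2] 49 [628.2  36.5 109.1]
t28 cap [265.9 190.3] 52 [617.3  90.3 108.7]
t28 cap [301.7 191.4] 51 [611.6 -14.6 109.3]
t28 cap [237.1 196.4] 49 [602.1 175.9 102.8]
t28 cap [315.1 227.8] 49 [504.7 -51.8 102.6]
```

View pics/s28c.png

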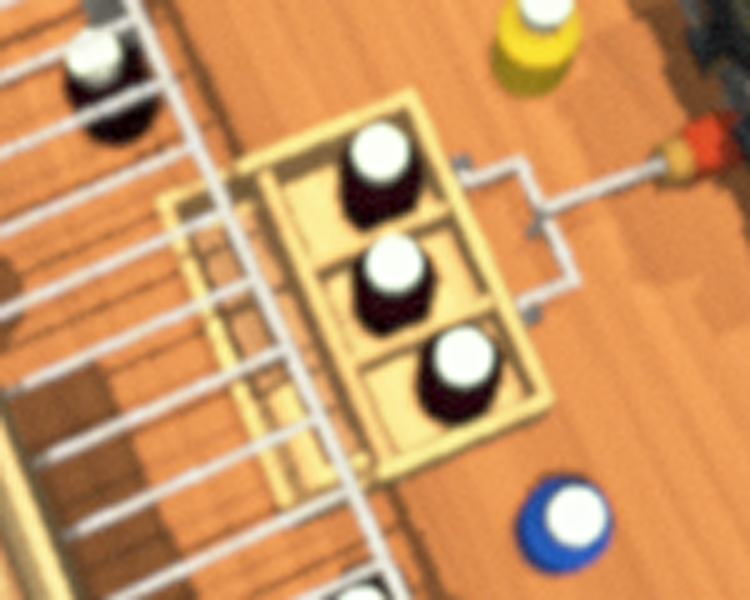

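All three bottles are clear: rear edges at x about 651 at most, against the shelf edge at 688. The tray is flat. To unhook, I'll ease toward the face so the ring drops under the tip (tip at z 35, hanging bar top at 31), then lift.

Request:
carry_out:
  deltas:
    - [[0.3,0,-0.02],0,0.2]
    - [[0.4,0,-0.03],0,0.2]
    - [[0.5,-0.01,-0.06],0,0.2]
    - [[0.5,-0.01,-0.06],0,0.2]
    - [[0.5,-0.01,-0.06],0,0.2]
    - [[0.3,0,-0.04],0,0.2]
    - [[0,0,0],0,0.2]

```text
clock: 22.83
eef_pos: [451.2, 43.5, 64.5]
eef_rot: [-3.096, 0.066, -0.031]
wrist_force: [-0.5, 0.4, -2.0]
finger_gap: 25.8
```

```bash
python3 -c "
from h import *
hook('w29');snap('scene','s29')
a=cv2.imread('pics/s29.png')[195:315,245:395]; cv2.imwrite('pics/s29c.png',cv2.resize(a,None,fx=5,fy=5,interpolation=cv2.INTER_CUBIC))
"
```

```text
t 22.83 tcp [451.2  43.5  64.5] F [-0.5  0.4 -2. ] pitch 7.78 yaw -2.33 shaft axis z at bend 80.5 xend 573.1 tip~ [577.7  39.3  35.9] tip z-tcp z -28.5
```

View pics/s29c.png

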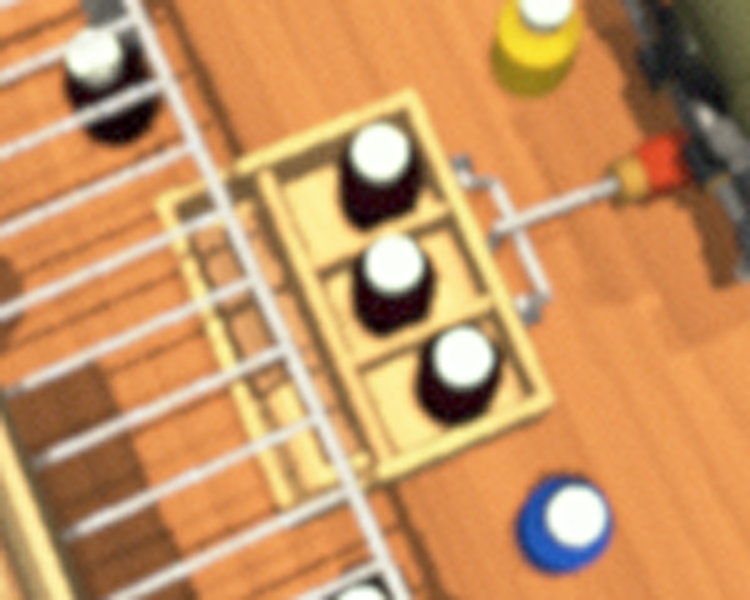

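The ring stays partly swung out by hinge friction, with slack around the leg. Lifting straight up.

Request:
carry_out:
  deltas:
    - [[0.1,0.02,-0.4],0,0.2]
    - [[0,0.02,-0.4],0,0.2]
    - [[-0.05,0.02,-0.6],0,0.2]
    - [[-0.06,0.03,-0.8],0,0.2]
    - [[0,0,0],0,0.2]

```text
clock: 23.35
eef_pos: [452.5, 41.5, 88.2]
eef_rot: [-3.096, 0.064, -0.031]
wrist_force: [-3.6, 0.1, 0.4]
finger_gap: 25.8
```

```bash
python3 -c "
from h import *
hook('w30');snap('scene','s30')
a=cv2.imread('pics/s30.png')[195:315,245:395]; cv2.imwrite('pics/s30c.png',cv2.resize(a,None,fx=5,fy=5,interpolation=cv2.INTER_CUBIC))
"
```

```text
t 23.35 tcp [452.5  41.5  88.2] F [-3.6  0.1  0.4] pitch 8.68 yaw -2.36 shaft axis z at bend 105.0 xend 574.2 tip~ [579.5  37.3  60.5] tip z-tcp z -27.7
```

View pics/s30c.png

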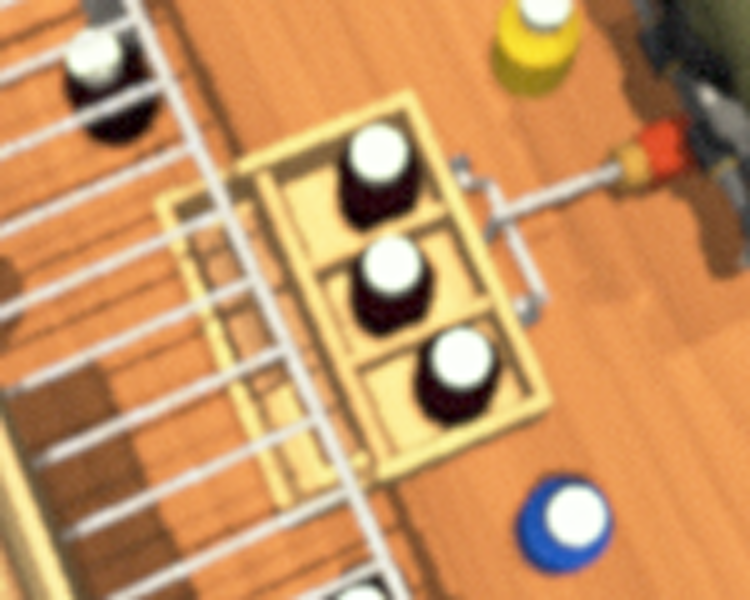

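Request:
carry_out:
  deltas:
    - [[-0.3,0,0],0,0.2]
    - [[-0.1,0.03,-1],0,0.2]
    - [[-0.1,0.04,-1.5],0,0.2]
    - [[-0.15,0.06,-2],0,0.2]
    - [[-0.5,0.1,-3],0,0.2]
    - [[-0.5,0.1,-3],0,0.2]
    - [[0,0,0],0,0.2]
    - [[0,0,0],0,0.2]

```text
clock: 24.12
eef_pos: [442.9, 33.7, 193.8]
eef_rot: [-3.096, 0.062, -0.032]
wrist_force: [0.3, -0.0, -2.2]
finger_gap: 25.5
```

```bash
python3 -c "
from h import *
togo(400.6,-329.5,190,-13.4); hook('w31');snap('scene','s31');caps('s31')
a=cv2.imread('pics/s31.png')[195:315,245:395]; cv2.imwrite('pics/s31c.png',cv2.resize(a,None,fx=5,fy=5,interpolation=cv2.INTER_CUBIC))
"
```

```text
t 24.12 pos [442.9  33.7 193.8] rpy [-177.41    3.54   -1.81] F [ 0.3 -0.  -2.2] gap 25.5
tool delta cm [-3.06 36.43 -1.08] turn 11.59
t 24.12 tcp [442.9  33.7 193.8] F [ 0.3 -0.  -2.2] pitch 9.1 yaw -2.39 shaft axis z at bend 210.9 xend 564.7 tip~ [570.3  29.5 166.4] tip z-tcp z -27.3
s31 cap [271.9 175.3] 38 [ 670.4 -178.1  110.2]
s31 cap [353.6 194.8] 74 [507.  -49.8 103.3]
s31 cap [263.7 206.3] 66 [ 719.4 -114.5  103.4]
s31 cap [320.3 225.2] 90 [614.6 -12.6 109.1]
s31 cap [322.9 247.2] 95 [631.2  38.4 109.3]
s31 cap [336.9 266. ] 96 [620.5  91.8 109.6]
s31 cap [359.7 297.8] 97 [603.7 177.8 103.7]
s31 cap [316.9 317.5] 102 [709.7 176.1 103.7]
s31 cap [344.4 348.7] 33 [682.7 260.2 112.2]
```

View pics/s31c.png

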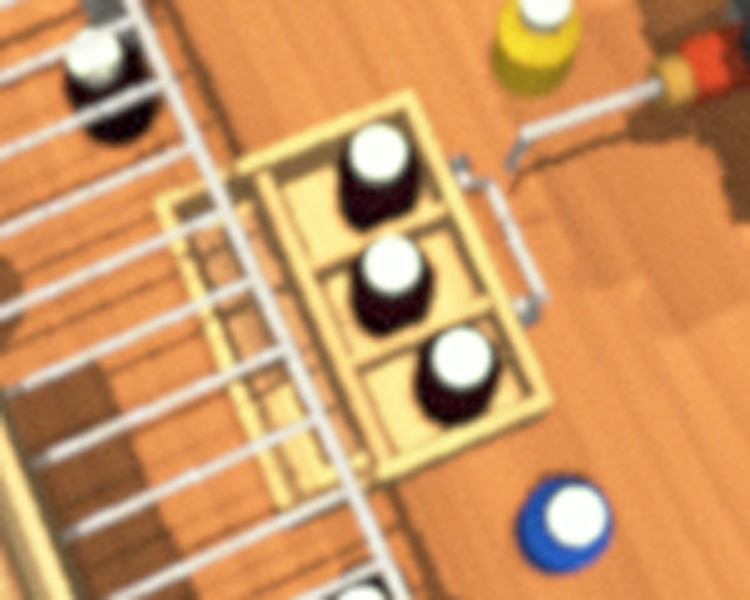

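Unhooked: the ring hangs free of the tip, the bottles stand, and sample2's rear edge is at about 653. Before returning the hook I'll check how it sits in the grip.

```bash
python3 -c "
from h import *
for f,tc in [('w2',[401.3,-328.9,70.8]),('w3',[399.9,-337.3,190.4]),('w31',[442.9,33.7,193.8])]:
    w=W(f);P=[]
    for v in range(3,136,3):
        u=319.5; th=w.ray(u,v); c=w.R.T@th; P.append(w.e+th/c[2]*np.median(w.d[v-1:v+2,318:322]))
    P=np.array(P); A=np.polyfit(P[10:38,0],P[10:38,2],1);B=np.polyfit(P[10:38,0],P[10:38,1],1)
    ok=abs(P[:,2]-np.polyval(A,P[:,0]))<4
    e=P[ok][np.argmax(P[ok][:,0])]
    d=np.array([1,B[0],A[0]]);d/=np.linalg.norm(d)
    print(f,'end',e.round(1),'pitch',np.degrees(np.arctan(A[0])).round(2),'yaw',np.degrees(np.arctan(B[0])).round(2),'along',((e-tc)@d).round(1))
"
```

```text
w2 end [ 524.4 -356.5   68.9] pitch -0.05 yaw -13.08 along 126.1
w3 end [ 524.  -366.1  189.8] pitch -0.19 yaw -13.55 along 127.4
w31 end [564.7  29.6 212.9] pitch 8.59 yaw -2.36 along 123.4
```

Request:
carry_out:
  deltas:
    - [[-0.25,3.03,-0.09],0,0.2]
    - [[-0.25,3.03,-0.09],0,0.2]
    - [[-0.25,3.03,-0.09],0,0.2]
    - [[-0.25,3.03,-0.09],0,0.2]
    - [[-0.25,3.03,-0.09],0,0.2]
    - [[-0.25,3.03,-0.09],0,0.2]
    - [[-0.25,3.03,-0.09],0,0.2]
    - [[-0.25,3.03,-0.09],0,0.2]
    - [[-0.25,3.03,-0.09],0,0.2]
    - [[-0.25,3.03,-0.09],0,0.2]
    - [[-0.25,3.03,-0.09],0,0.2]
    - [[-0.25,3.03,-0.09],0,0.2]
    - [[0,0,0],5.8,0.2]
    - [[0,0,0],5.3,0.2]
    - [[0,0,0],0,0.2]
    - [[0,0,0],0,0.2]

```text
clock: 25.55
eef_pos: [400.4, -328.5, 187.3]
eef_rot: [-3.109, 0.075, -0.222]
wrist_force: [-0.6, -0.8, -1.5]
finger_gap: 25.9
```

```bash
python3 -c "
from h import *
togo(403.5,-330.2,130,-13.2); hook('w32'); togo(403.5,-330.2,130,-13.2)
a=cv2.imread('pics/w32.png')"
```

```text
t 25.55 pos [ 400.4 -328.5  187.3] rpy [-178.12    4.29  -12.74] F [-0.6 -0.8 -1.5] gap 25.9
tool delta cm [0.77 0.29 5.69] turn 0.46
t 25.55 tcp [ 400.4 -328.5  187.3] F [-0.6 -0.8 -1.5] pitch 7.7 yaw -13.14 shaft axis z at bend 202.5 xend 519.6 tip~ [ 524.1 -355.3  157.9] tip z-tcp z -29.4
t 25.6 pos [ 400.5 -328.4  187.7] rpy [-178.13    4.26  -12.71] F [-0.7  0.3 -1.8] gap 26.1
tool delta cm [0.76 0.3  5.72] turn 0.49
```

View pics/w32.png

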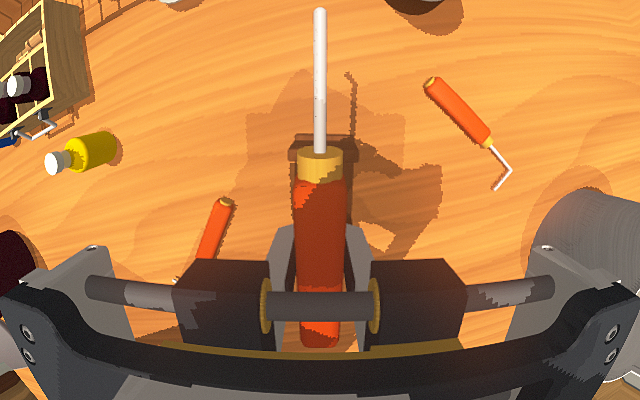

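Request:
carry_out:
  deltas:
    - [[0.25,0.1,2.5],0.3,0.2]
    - [[0.25,0.1,2.5],0,0.2]
    - [[0.25,0.1,2.5],0,0.2]
    - [[0.2,0.1,2],0,0.2]
    - [[0.1,0.03,1],0,0.2]
    - [[0,0,0],0,0.2]
    - [[0,0,0],0,0.2]

```text
clock: 26.18
eef_pos: [403.3, -330.3, 83.3]
eef_rot: [-3.11, 0.073, -0.229]
wrist_force: [0.1, 0.1, -1.9]
finger_gap: 25.5
```

```bash
python3 -c "
from h import *
hook('w33'); togo(402.8,-330,69.5,-13.2)
snap('scene','s33'); snap('top','t33')
a=cv2.imread('pics/s33.png')[60:140,275:395]; cv2.imwrite('pics/s33c.png',cv2.resize(a,None,fx=6,fy=6,interpolation=cv2.INTER_CUBIC))
"
```

```text
t 26.18 tcp [ 403.3 -330.3   83.3] F [ 0.1  0.1 -1.9] pitch 7.94 yaw -13.51 shaft axis z at bend 98.7 xend 521.9 tip~ [ 526.6 -357.9   54.1] tip z-tcp z -29.2
t 26.23 pos [ 403.6 -330.6   83.9] rpy [-178.24    4.14  -13.16] F [ 0.   0.1 -2.1] gap 25.5
tool delta cm [ 0.02 -0.    1.45] turn 0.04
```

View pics/w33.png

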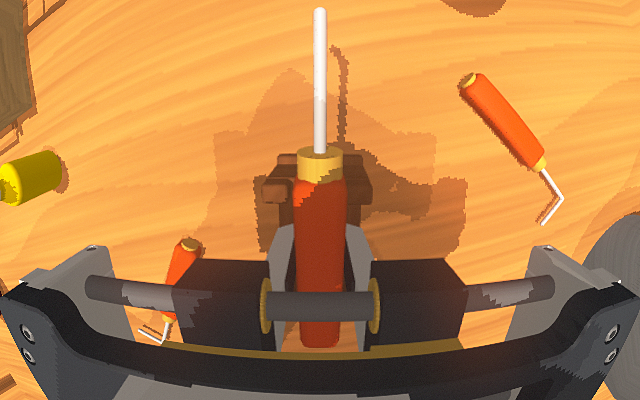

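View pics/s33c.png

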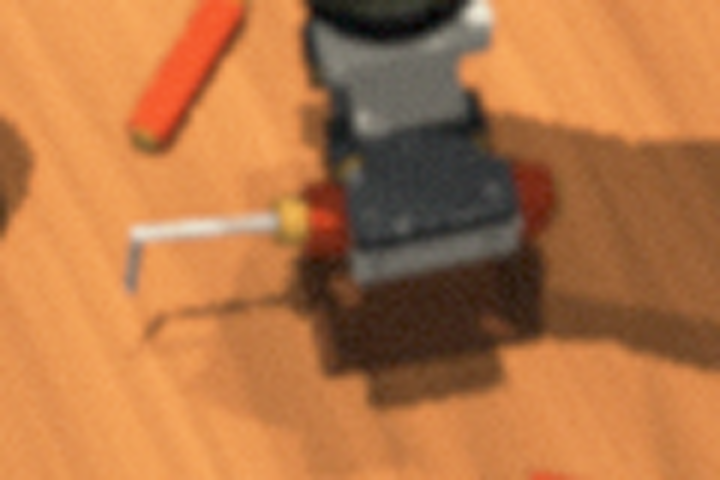

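Handle column 320 and rest cheek at 265-372: centred over the notch. I'll lower it, easing the grip so the rear notch levels the hook.

Request:
carry_out:
  deltas:
    - [[0.04,0.02,0.5],0,0.2]
    - [[0.02,0,0.2],0,0.2]
    - [[0,0,0],0,0.2]
  grip_force: 20

```text
clock: 26.58
eef_pos: [403.3, -330.5, 75.9]
eef_rot: [-3.111, 0.073, -0.231]
wrist_force: [0.4, -0.2, 0.4]
finger_gap: 26.0
```

Request:
carry_out:
  deltas:
    - [[0.01,0,0.15],0,0.2]
    - [[0.01,0,0.15],0,0.2]
    - [[0.01,0,0.15],0,0.2]
    - [[0.01,0,0.15],0,0.2]
    - [[0,0,0.1],0,0.2]
    - [[0,0,0],0,0.2]
  grip_force: 8

```text
clock: 27.08
eef_pos: [403.0, -330.1, 68.6]
eef_rot: [-3.11, 0.074, -0.231]
wrist_force: [0.0, -0.7, -1.4]
finger_gap: 25.9
```

```bash
python3 -c "
from h import *
hook('w34'); togo(402.8,-330,69.5,-13.2)
"
```

```text
t 27.08 tcp [ 403.  -330.1   68.6] F [ 0.  -0.7 -1.4] pitch 1.02 yaw -13.38 shaft axis z at bend 68.7 xend 523.3 tip~ [ 522.5 -357.7   23.7] tip z-tcp z -44.9
t 27.13 pos [ 403.  -330.    68.6] rpy [-178.19    4.24  -13.22] F [ 0.2 -0.5 -2.1] gap 26.0
tool delta cm [-0.02 -0.   -0.09] turn -0.02
```

Levelled to 1°, with the bend within about 1 mm of where it started. Releasing.

Request:
carry_out:
  deltas:
    - [[0,0,0],0,0.35]
    - [[0,0,0],0,0.45]
    - [[0,0,0],0,0.55]
    - [[0,0,0],0,0.6]
    - [[0,0,0],0,0.6]
    - [[0,0,0],0,0.6]

```text
clock: 27.63
eef_pos: [403.1, -330.2, 68.9]
eef_rot: [-3.11, 0.073, -0.231]
wrist_force: [0.6, -0.3, 0.7]
finger_gap: 56.2
```

```bash
python3 -c "
from h import *
hook('w35'); togo(403,-330,180,-13.2)
"
```

```text
t 27.63 tcp [ 403.1 -330.2   68.9] F [ 0.6 -0.3  0.7] pitch 0.13 yaw -13.36 shaft axis z at bend 66.8 xend 524.2 tip~ [ 522.8 -357.9   21.8] tip z-tcp z -47.1
t 27.68 pos [ 403.1 -330.2   68.9] rpy [-178.21    4.21  -13.22] F [0.3 0.5 0.9] gap 55.9
tool delta cm [ -0.83  -0.36 -11.08] turn -0.02
```

View pics/w35.png

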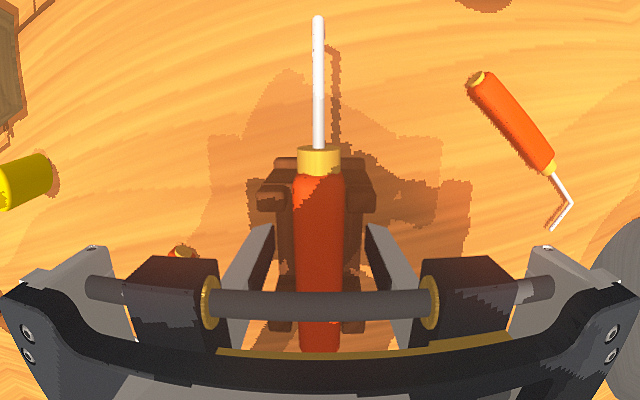

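The hook lies level at 67 mm, back in its notches at column 318. Withdrawing straight up.

Request:
carry_out:
  deltas:
    - [[-0.07,-0.03,-1],0,0.6]
    - [[-0.15,-0.07,-2],0,0.6]
    - [[-0.2,-0.1,-3],0,0.6]
    - [[-0.2,-0.1,-3],0,0.6]
    - [[-0.15,-0.07,-2],0,0.6]
    - [[-0.2,-0.1,-3],0,0.6]
    - [[0,0,0],0,0.6]
    - [[0,0,0],0,0.6]
    - [[0,0,0],0,0.6]

```text
clock: 28.43
eef_pos: [403.6, -329.8, 209.1]
eef_rot: [-3.11, 0.074, -0.231]
wrist_force: [0.2, 0.6, -0.7]
finger_gap: 56.3
```

```bash
python3 -c "
from h import *
togo(403,-330,180,-13.2)
snap('scene','s36');snap('top','t36');snap('wrist','w36');caps('s36');caps('t36')
"
```

```text
t 28.43 pos [ 403.6 -329.8  209.1] rpy [-178.2     4.23  -13.22] F [ 0.2  0.6 -0.7] gap 56.3
tool delta cm [0.17 0.13 2.9 ] turn -0.02
s36 cap [271.9 175.3] 39 [ 670.3 -178.1  110.5]
s36 cap [353.7 194.9] 75 [507.  -49.5 103. ]
s36 cap [263.7 206.3] 66 [ 719.3 -114.5  103.2]
s36 cap [320.3 225.2] 90 [614.6 -12.7 108.9]
s36 cap [323.  247.3] 96 [631.2  38.6 109.5]
s36 cap [336.9 266. ] 96 [620.4  91.8 109.2]
s36 cap [359.8 297.8] 97 [603.6 177.8 103.6]
s36 cap [316.9 317.5] 102 [709.7 176.1 103.9]
s36 cap [344.7 348.3] 35 [681.7 259.8 112.2]
t36 cap [336.8 154.9] 35 [ 720.6 -119.9  102.8]
t36 cap [284.2 185.7] 51 [629.8  36.4 108.4]
t36 cap [266.  189.7] 50 [618.9  89.9 108.6]
t36 cap [301.8 190.9] 49 [613.  -14.8 108.7]
t36 cap [237.1 196.4] 49 [602.  175.8 103.3]
t36 cap [315.  227.7] 48 [504.7 -51.7 103.1]
```

View pics/s36.png

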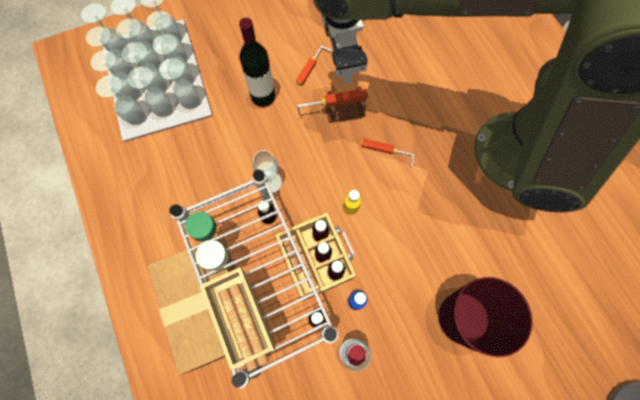

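View pics/t36.png

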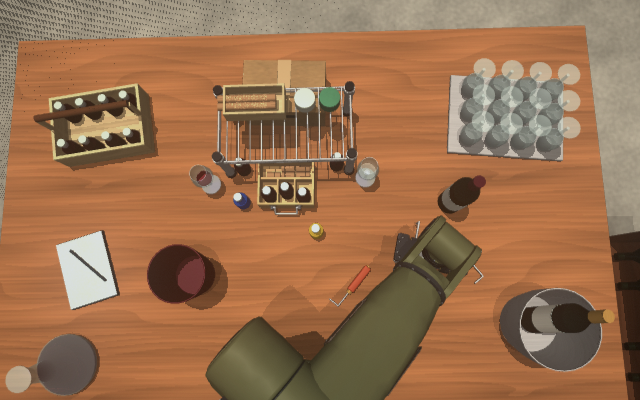

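View pics/w36.png

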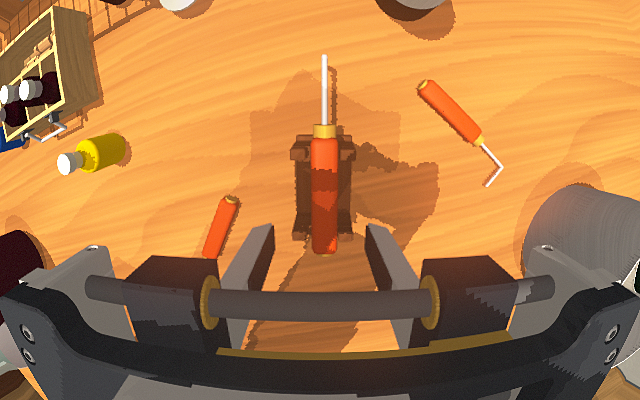

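The hook is back on its rest, with the handle at wrist (325,195) and its tip forward. The three bottles are clear in front of the shelf, and the bay bottles and glasses are at their old pixels. Handing in.

```bash
python3 -c "
from h import *
print(workorder.sign_off())"
```

```text
the job is handed in; nothing more can be done
None
```

The tray is out with all three sample bottles standing in it, clear of the shelf. The hook is back on its rest, and the job was handed in at about 28.5 s of the 61 s allowed.

**Last checks**
- **Bottles:** they stand with cap centres at x of about 614, 631 and 620. Their rear edges reach about 653 at most, against the shelf edge at about 688.
- **Hook:** after release it lay level (0.1°) in both notches with its axis at about 67 mm. Its bend is within about 1.5 mm of where it started.
- **Other things:** the bay bottles were re-measured within about 1 mm of their starting places. The glasses, wine bottle and spittoon show no shift in the pictures.
- **Forces:** the highest reading was about 16 N at the wrist. Readings come only at the ends of calls and when a state is read, so brief peaks in between are not ruled out.

**What went wrong on the way**
- **Tool tilt:** the first sweep passed too close to the base and left the tool tilted about 4.5° for the rest of the job. I worked with that tilt.
- **First hooking attempt missed:** tip friction on the tray's face pitched the hook up in the grip, and it passed over the bar. I gripped harder and went down just clear of the face, and it caught.
- **Tray tipped briefly:** at the start of the pull the ring's bar stuck low on the tip. The tray tipped forward a little and the bottles leaned. Raising the hook about 12 mm set it flat again before the main pull.
- **Small push at unhooking:** the tip nudged the tray back about 1 to 1.5 mm.
- **Camera disagreement:** the scene and top cameras differ by 2 to 5 mm in y, so I averaged them.

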